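# Draw the palette board out from under the drying stack

### The job

Draw the blue palette board by its grip block out from under the stack in the wooden rack, towards its grip end. The gate it comes through may stand off centre: let the board's sloped shoulders find the opening and ease it sideways by feel, never pressing it on the rack with more than about 8 N, and leave the three panels and the red jar on them standing in the rack, untouched by the gripper. Then set the board flat on the bench in the yellow corner stop, grip block pointing away from the far fence, and push it home with a light touch (well under 20 N) until its far end and its left side are flush with the two fences. Let go of it and leave the other studio things alone.

Things in the scene. Friction and masses are not known exactly. Their poses are not given: they have to be found in the camera images.
- rack: plywood rack fixed to the bench; origin on the bench under the stack, x along the slot, front at -x. Rails 5 mm high at y 67 to 85 mm either side catch the stack; a bridge (x -66 to -54, underside 13, top 34 mm up) holds it back. Before the bridge an aluminium gate (x -80 to -67, opening 102.4 mm wide, 22 mm high), clamped up to 12 mm off centre to either side: rigid; its setting is not reported.
- board: blue palette board 180 (x) x 100 (y) x 10 mm, 0.18 kg, origin at mid-length in its underside. Grip end (x -90 to -24) 66 mm wide, in the gate at the start; sloping shoulders (-24 to 26) widen to 100 mm, with 1.2 mm play either side in the gate; they reach it in the first 60 mm of drawing. Out when its origin is 171 mm before (-x) the rack's, after 131 to 137 mm. Drawing takes 3 to 14 N.
- board_grip (a point): pale wooden grip block on the board, 36 mm (board x) x 22 mm (board y) x 28 mm high, its top 38 mm above the board's underside; this point lies on the block's middle axis, 8 mm below its top, at (-70, 0, 30) mm in the board's frame; axes as the board's
- board_corner (a point): the board's nominal far left lower corner, at (+90, +50, 0) mm in the board's frame; axes as the board's
- stop: yellow L-shaped corner stop fixed to the bench, rigid fences 20 mm high and thick; origin on the bench at the inner corner. Far fence's face: plane x = 0 (y -100 to 0 mm); left fence's face: plane y = 0 (x -150 to 0 mm). The board belongs at -x, -y of the corner, its far left corner in the stop's corner, its axes parallel to the stop's.
- panel1: lowest of three loose wooden panels stacked on the board behind the bridge, 100 (x) x 162 (y) x 18 mm, 0.08 to 0.18 kg, origin in the middle of its underside; 10 mm above the bench at the start, 5 mm lower, on the rails, when the board is gone
- panel2: middle of three loose wooden panels stacked on the board behind the bridge, 100 (x) x 162 (y) x 18 mm, 0.08 to 0.18 kg, origin in the middle of its underside; 28 mm above the bench at the start, 5 mm lower, on the rails, when the board is gone
- panel3: top of three loose wooden panels stacked on the board behind the bridge, 100 (x) x 162 (y) x 18 mm, 0.08 to 0.18 kg, origin in the middle of its underside; 46 mm above the bench at the start, 5 mm lower, on the rails, when the board is gone
- jar: closed red jar with white cap standing on the top panel, 48 mm diameter, 55 mm high, about 0.1 kg, origin in the middle of its underside
- tall_jar: bystander: green jar with black cap, 60 mm diameter, 100 mm high, origin in the middle of its underside
- cup: bystander: white cup, 66 mm diameter, 75 mm high, origin in the middle of its underside
- brush: bystander: blue-handled brush lying on the bench, about 200 mm long
Not all that is in view belongs to the job. Leave any pink or turquoise look-alike of the panel3 alone.

How it is judged:
By the outcome, as a careful person would: the job done as asked, in the order asked, and still so for the second after the job is handed in, with the robot touching nothing.
It also fails if it takes over 72 s, if anything falls off the work surface, if the arm or the gripper's body presses on something with over 40 N, if the wrist force passes 120 N, or if a joint passes its speed limit or range.

### The arm

A 6-joint arm with a two-finger parallel gripper is mounted at the origin on the work surface. World frame = base frame: x ahead of the robot, y to its left, z up, the work surface at z = 0. Lengths are in m, angles in rad, forces in N, time in s.
With the tool pointing down it reaches from about 0.275 to 0.975 m from the base axis. Payload 8.4 kg.
Tool frame: the origin (TCP) lies midway between the tips of the shut fingers; the grasp point (between the pads) lies 19 mm behind it; z points along the fingers, y is the line along which they close (so a half turn about z gives the same grasp; the last joint's range is limited). The gripper opens to 92 mm and grips with 3 to 60 N. Pads are 20 mm wide; open, the fingers measure 128 mm over their backs; the gripper's body (75 mm by 189 mm) begins 69 mm behind the grasp point.
Start: joints at [1.161, 0.353, 1.633, -0, 1.155, -0.002], TCP at [0.248, 0.574, 0.215] pointing down, gripper open.
Joint ranges: [-2.63, 2.63], [-0.92, 2.1], [0.06, 2.66], [-1.3, 4.44], [0, 2.69], [-3.02, 3.02]. Speed limits (rad/s): [2.22, 2.22, 2.79, 3.14, 3.14, 3.14].

### API

Orientations are given as a rotation vector (axis times angle).
In Python, from bench import state, get_image, calibration, hand_in gives the robot as it stands.
- The arm moves only by the tool servo_tool, never from a script. Its argument "motion" is a list of rows, each an object with "rotation": the turn, a rotation vector about the tool's x, y, z in degrees, a list of three; "slide": the shift along the tool's x, y, z in m, a list of three; "gripper": the closure, from -1 (fully open) to 1 (shut). A call has 1 to 8 rows; each row is the pose to reach, as a shift and turn from the pose commanded when the call began, along the tool's axes at that moment; what a row does not reach only later rows make up. A row lasts 1/10 s, in which the tool goes at most 50 mm and 8.59 degrees, less where a joint would pass 70% of its speed; a pose out of reach is approached as far as the arm can. A call with a gripper value outside its range is refused whole. The fingers move at their own pace and stop on an object; "force" is the grip in N (left out, the last holds). Time passes only in rows, so rows that repeat a pose let the fingers close. It gives the time, the measured TCP pose, the force, the opening and the grip force at its end, in the units of the state.
- state(): the state, without advancing time (a new reading comes with each control period).
- get_image(name): name is "side" or "top" or "wrist"; returns the picture (420x560x3 uint8, red, green, blue); there is no depth.
- calibration(name): a dict with "camera_matrix" (3x3 intrinsics, pixels), "k1" (the pictures are not rectified: a ray, as slopes to the right and down, at radius r is drawn at 1 + k1 r^2 times it, then the intrinsics apply), "R" (3x3) and "t" (3): a world point X has camera coordinates R X + t. Camera axes: x right, y down, z forward; pixel columns grow to the right and rows downward; lengths in m; the calibration is good to about 2 mm. A picture is of the moment at which its call begins: read the wrist's pose just before it. calibration takes no time and is no camera call; for the wrist camera it gives the pose at the moment of the call.
- hand_in(): hands the job in; it is judged then, once.
The state is a dict: "t": time; "joint_pos": joint angles; "joint_velocities": joint speeds; "tau": joint torques, N m; "eef_pos": TCP position; "tcp_rot": TCP orientation; "contact_force": force on the tool from outside, world axes, zero at the start; "wrist_torque": the same for the moment, N m; "grip_width": finger opening in m; "grip_force": force on a finger pad.
Only numpy, scipy, OpenCV 4.12 (cv2) and the standard library are available. Lean on these libraries where they do the work, as an engineer would, in place of code of your own. Each camera call takes 0.05 s, during which the arm holds its last target. There are 200 camera calls.

## Working session

There is one attempt and no reset: what is moved stays moved. The work goes in short steps, Python scripts to look and compute and a tool call to move; the robot and the scene stay as the last step left them, time stands still between calls to the robot, and variables do not carry over. Pictures are saved under pics/ and viewed, at most 10 in all, crops included, and the job is handed in when it is done.

Besides the shell and the picture viewer there is one more tool, called after "Call:" as name(argument=value, ...), one argument or row to a line, values as JSON. servo_tool: Moves the arm, as the interface text tells. Its arguments: {"type":"object","properties":{"motion":{"type":"array","items":{"type":"object","properties":{"rotation":{"type":"array","items":{"type":"number"}},"slide":{"type":"array","items":{"type":"number"}},"gripper":{"type":"number"}}}},"force":{"type":"number"}},"required":["motion"]}

```bash
mkdir -p pics; ls
python3 - <<'E'
from bench import *
import cv2,numpy as np
s=state();print(s)
for n in("top","side"):
    cv2.imwrite(f"pics/{n}0.png",get_image(n)[:,:,::-1]);c=calibration(n);print(n,c)
E
```

```text
pics
{'t': 0.0, 'joint_pos': array([ 1.16055870e+00,  3.53625857e-01,  1.63413019e+00,  1.34641625e-05,
        1.15522260e+00, -2.39851119e-03]), 'joint_velocities': array([ 0.00176441, -0.00042737,  0.00052315,  0.00024047,  0.00257876,
        0.00028329]), 'tau': array([-1.72319935e-03, -5.93858421e+01, -3.34222269e+01,  6.96858088e-02,
        2.33197730e-02, -9.54895836e-05]), 'eef_pos': array([0.24768598, 0.57327811, 0.21387932]), 'tcp_rot': array([-6.36149778e-01, -3.07620768e+00,  2.12677123e-03]), 'contact_force': array([-0.30672125, -0.12777551, -0.07627664]), 'wrist_torque': array([-0.02941886,  0.0122219 , -0.01160369]), 'grip_force': 0.0, 'grip_width': 0.09168475658441846}
top {'camera_matrix': array([[439.77156061,   0.        , 277.80147663],
       [  0.        , 439.77156061, 204.6454694 ],
       [  0.        ,   0.        ,   1.        ]]), 'k1': 0.02446683783172238, 'R': array([[-0.01913696, -0.99979355,  0.00682939],
       [-0.9888636 ,  0.01791856, -0.14774203],
       [ 0.14758915, -0.00958067, -0.98900235]]), 't': array([-0.02660088,  0.57050472,  1.33731101])}
side {'camera_matrix': array([[467.14793021,   0.        , 269.41366303],
       [  0.        , 467.14793021, 207.45288506],
       [  0.        ,   0.        ,   1.        ]]), 'k1': -0.035832286848289575, 'R': array([[ 0.79208614, -0.61023948, -0.01439862],
       [-0.31915879, -0.39392789, -0.86195039],
       [ 0.52032415,  0.68733441, -0.50678812]]), 't': array([-0.47289778,  0.21932878,  1.18161185])}
```

View pics/top0.png

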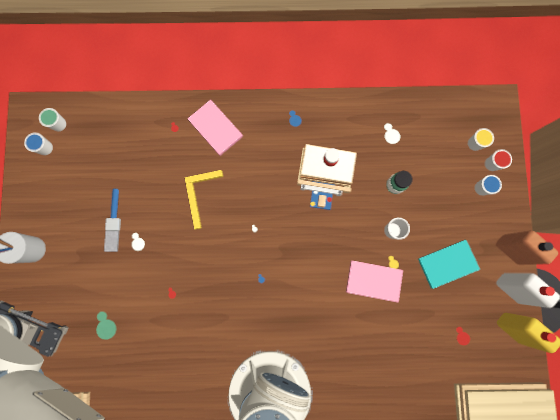

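View pics/side0.png

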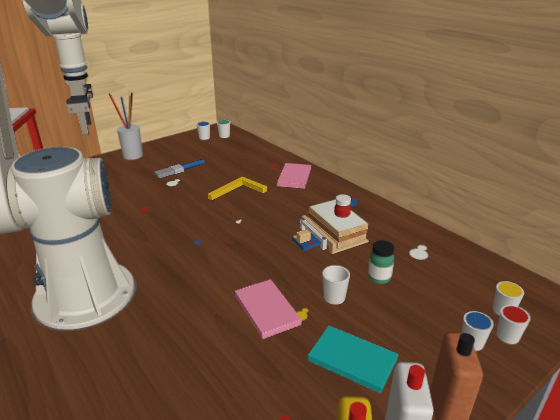

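```bash
cat > h.py <<'E'
from bench import *
import cv2,numpy as np
from scipy.spatial.transform import Rotation as Ro
def plane(c,uv,z):
    "pixels -> world points on height z"
    p=cv2.undistortPoints(np.float64(uv).reshape(-1,1,2),c["camera_matrix"],np.array([c["k1"],0,0,0.])).reshape(-1,2)
    d=np.c_[p,np.ones(len(p))]@c["R"]; o=-c["R"].T@c["t"]
    return o+d*((z-o[2])/d[:,2])[:,None]
def proj(c,X):
    X=np.atleast_2d(X).astype(float)
    return cv2.projectPoints(X,cv2.Rodrigues(c["R"])[0],c["t"],c["camera_matrix"],np.array([c["k1"],0,0,0.]))[0].reshape(-1,2)
def pose():
    s=state();return s["eef_pos"],Ro.from_rotvec(s["tcp_rot"])
def to(p,yaw):
    "slide (m) and rotation (deg) from the measured pose to TCP p, tool down with tool x at yaw"
    e,R=pose()
    T=Ro.from_matrix(np.array([[np.cos(yaw),np.sin(yaw),0],[np.sin(yaw),-np.cos(yaw),0],[0,0,-1]]))
    print("slide",R.inv().apply(np.array(p)-e).round(4),"rot",(R.inv()*T).as_rotvec(degrees=True).round(2))
E
python3 - <<'E'
from h import *
c=calibration("top")
print("stop corner/ends",plane(c,[[186,180],[222,174],[197,228]],.02))
print("grip",plane(c,[[322,200]],.038),"jar cap",plane(c,[[331,157]],.114))
e,R=pose();print(e,R.as_matrix().round(3))
w=calibration("wrist");Rw=w["R"];o=-Rw.T@w["t"]
print("cam in tool",R.inv().apply(o-e),"axes in tool\n",(R.inv().as_matrix()@Rw.T).round(3),w["camera_matrix"][0,0])
g=plane(c,[[322,200]],.038)[0]
E
```

```text
stop corner/ends [[0.65851667 0.25546001 0.02      ]
 [0.67621542 0.14020325 0.02      ]
 [0.5033439  0.21906097 0.02      ]]
grip [[ 0.58286348 -0.17694055  0.038     ]] jar cap [[ 0.70190289 -0.20008954  0.114     ]]
[0.24770461 0.57334411 0.21392855] [[-0.918  0.397 -0.   ]
 [ 0.397  0.918 -0.001]
 [-0.    -0.001 -1.   ]]
cam in tool [ 0.08418208  0.00094321 -0.17081354] axes in tool
 [[-0.    -0.955 -0.297]
 [ 1.    -0.001  0.001]
 [-0.001 -0.297  0.955]] 311.23461164457046
```

Run:
```python
from h import *
to([.50,.2,.28],np.radians(190))
```

```text
slide [-0.3797 -0.2428 -0.0658] rot [-7.000e-02 -2.000e-02 -3.336e+01]
```

Call:
servo_tool(
  motion=[
    {"slide":[-0.38,-0.243,-0.066],"rotation":[0,0,-33.4],"gripper":-1},
    {"slide":[-0.38,-0.243,-0.066],"rotation":[0,0,-33.4],"gripper":-1},
    {"slide":[-0.38,-0.243,-0.066],"rotation":[0,0,-33.4],"gripper":-1},
    {"slide":[-0.38,-0.243,-0.066],"rotation":[0,0,-33.4],"gripper":-1},
    {"slide":[-0.38,-0.243,-0.066],"rotation":[0,0,-33.4],"gripper":-1},
    {"slide":[-0.38,-0.243,-0.066],"rotation":[0,0,-33.4],"gripper":-1},
    {"slide":[-0.38,-0.243,-0.066],"rotation":[0,0,-33.4],"gripper":-1},
    {"slide":[-0.38,-0.243,-0.066],"rotation":[0,0,-33.4],"gripper":-1},
  ],
)

```text
t: 0.9
eef_pos: [0.467, 0.2484, 0.2719]
tcp_rot: [0.275, -3.129, 0.0]
contact_force: [0.5, 0.5, 0.5]
grip_width: 0.0918
grip_force: 0.0
```

Call:
servo_tool(
  motion=[
    {"slide":[0,0,0]},
    {"slide":[0,0,0]},
    {"slide":[0,0,0]},
  ],
)

```text
invalid input at $.motion[0]: expected keys rotation, slide, gripper
```

Run:
```python
from h import *
e,R=pose();print(e,state()["joint_velocities"].round(3))
c=calibration("wrist");im=get_image("wrist");cv2.imwrite("pics/stop1.png",im[:,:,::-1])
np.savez("stop1.npz",im=im,**c)
h=cv2.cvtColor(im,cv2.COLOR_RGB2HSV)
m=cv2.inRange(h,(20,120,90),(35,255,255))
print(m.sum()/255)
cs=max(cv2.findContours(m,0,1)[0],key=cv2.contourArea)
a=cv2.approxPolyDP(cs,4,True).reshape(-1,2);print(np.c_[a,plane(c,a,.02)[:,:2].round(4),plane(c,a,0)[:,:2].round(4)])
to([.53,-.167,.26],np.radians(169))
```

```text
[0.46703126 0.2483568  0.27191155] [-0.936 -0.008 -0.154  0.001  0.158 -0.929]
6128.0
[[2.660e+02 2.010e+02 5.045e-01 2.285e-01 5.102e-01 2.283e-01]
 [2.480e+02 2.040e+02 5.133e-01 2.041e-01 5.194e-01 2.027e-01]
 [2.530e+02 2.880e+02 6.462e-01 2.304e-01 6.585e-01 2.302e-01]
 [2.040e+02 2.900e+02 6.636e-01 1.555e-01 6.768e-01 1.517e-01]
 [1.970e+02 3.070e+02 6.968e-01 1.471e-01 7.116e-01 1.430e-01]
 [2.700e+02 3.030e+02 6.683e-01 2.606e-01 6.817e-01 2.619e-01]]
slide [ 0.0127 -0.4143  0.0144] rot [-0.16  0.2  20.93]
```

View pics/stop1.png

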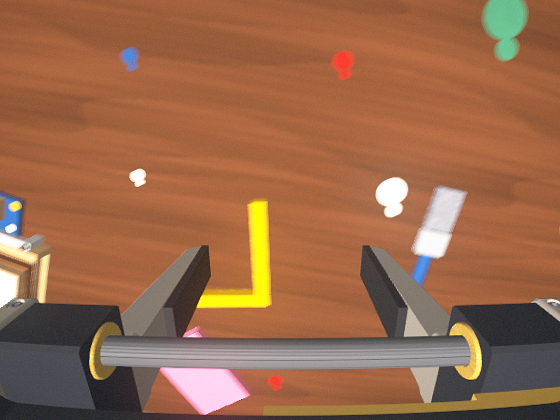

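Call:
servo_tool(
  motion=[
    {"slide":[0.013,-0.414,0.014],"rotation":[0,0,20.9],"gripper":-1},
    {"slide":[0.013,-0.414,0.014],"rotation":[0,0,20.9],"gripper":-1},
    {"slide":[0.013,-0.414,0.014],"rotation":[0,0,20.9],"gripper":-1},
    {"slide":[0.013,-0.414,0.014],"rotation":[0,0,20.9],"gripper":-1},
    {"slide":[0.013,-0.414,0.014],"rotation":[0,0,20.9],"gripper":-1},
    {"slide":[0.013,-0.414,0.014],"rotation":[0,0,20.9],"gripper":-1},
    {"slide":[0.013,-0.414,0.014],"rotation":[0,0,20.9],"gripper":-1},
    {"slide":[0.013,-0.414,0.014],"rotation":[0,0,20.9],"gripper":-1},
  ],
)

```text
t: 1.75
eef_pos: [0.5235, -0.1473, 0.258]
tcp_rot: [-0.298, -3.127, -0.0]
contact_force: [1.5, 0.4, 0.3]
grip_width: 0.0921
grip_force: 0.0
```

Call:
servo_tool(
  motion=[
    {"slide":[0,0,0],"rotation":[0,0,0],"gripper":-1},
    {"slide":[0,0,0],"rotation":[0,0,0],"gripper":-1},
    {"slide":[0,0,0],"rotation":[0,0,0],"gripper":-1},
    {"slide":[0,0,0],"rotation":[0,0,0],"gripper":-1},
    {"slide":[0,0,0],"rotation":[0,0,0],"gripper":-1},
  ],
)

```text
t: 2.25
eef_pos: [0.5237, -0.1441, 0.2583]
tcp_rot: [0.295, 3.128, 0.0]
contact_force: [-0.3, 0.3, -0.1]
grip_width: 0.0923
grip_force: 0.0
```

Run:
```python
from h import *
e,R=pose();print(e,np.abs(state()["joint_velocities"]).max().round(4),state()["contact_force"])
c=calibration("wrist");im=get_image("wrist")
np.savez("rack1.npz",im=im,**c)
cv2.imwrite("pics/rack1.png",im[:,:,::-1])
```

```text
[ 0.52372426 -0.14413591  0.25833155] 0.0048 [-0.28024183  0.30996542 -0.13675622]
```

View pics/rack1.png

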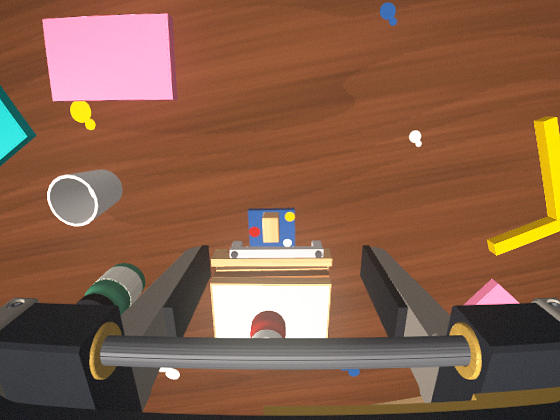

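Run:
```python
from h import *
d=np.load("rack1.npz");im=d["im"]
cv2.imwrite("pics/rack1c.png",cv2.resize(im[198:298,205:340,::-1],None,fx=5.9,fy=5.9,interpolation=cv2.INTER_CUBIC))
```

```text
(no output)
```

View pics/rack1c.png

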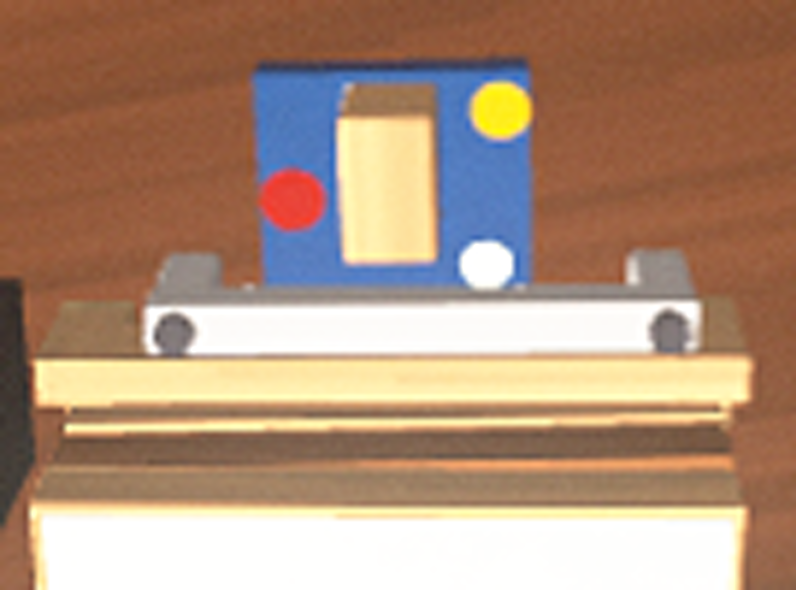

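Run:
```python
from h import *
d=np.load("rack1.npz");c={k:d[k] for k in("camera_matrix","k1","R","t")};c["k1"]=float(c["k1"])
def P(a,z): return plane(c,np.array(a)/5.9+[205-.5+.5/5.9,198-.5+.5/5.9],z)[:,:2]
g=P([[340,117],[433,115],[438,262],[343,265]],.038)
b=P([[255,73],[530,68],[530,285],[263,285]],.010)
br=P([[35,362],[752,358]],.034); pn=P([[32,506],[744,510]],.064)
ga=P([[145,302],[700,302]],.030); leg=P([[218,285],[628,283]],.022); gl=P([[35,362],[752,358]],.034)
np.set_printoptions(precision=4,suppress=True)
ang=lambda v:np.degrees(np.arctan2(v[1],v[0]))
for n,x in dict(grip=g,board=b,bridge=br,panel=pn,gate=ga,leg=leg).items():
    w=x[1]-x[0];print(n,x.mean(0),"width",np.linalg.norm(w),"yaw",ang(w)-90,"\n",x)
print("grip side yaw",ang(g[2]-g[1]),ang(g[3]-g[0]), "board side",ang(b[3]-b[0]))
yaw=np.radians(np.mean([ang(br[1]-br[0])-90,ang(pn[1]-pn[0])-90]))
u=np.array([np.cos(yaw),np.sin(yaw)]);v=np.array([-u[1],u[0]])
print(np.degrees(yaw));m=br.mean(0)
for n,x in dict(grip=g,board=b[:2],panel=pn,gate=ga,leg=leg,).items(): print(n,"rel bridge front",u@(x.mean(0)-m),v@(x.mean(0)-m))
```

```text
grip [ 0.5838 -0.1744] width 0.020903687052518917 yaw -9.49205929395228 
 [[ 0.5645 -0.1816]
 [ 0.5679 -0.1609]
 [ 0.6032 -0.1667]
 [ 0.5998 -0.1884]]
board [ 0.5915 -0.1758] width 0.06573290760276768 yaw -9.709558182511628 
 [[ 0.5586 -0.2031]
 [ 0.5697 -0.1383]
 [ 0.6251 -0.1483]
 [ 0.6127 -0.2134]]
bridge [ 0.6277 -0.1826] width 0.1705420846164024 yaw -10.392248920045915 
 [[ 0.6123 -0.2665]
 [ 0.6431 -0.0987]]
panel [ 0.6496 -0.187 ] width 0.1611025490810758 yaw -11.074502638867571 
 [[ 0.6341 -0.2661]
 [ 0.665  -0.108 ]]
gate [ 0.6159 -0.1732] width 0.13170435306900868 yaw -10.773033867525712 
 [[ 0.6036 -0.2379]
 [ 0.6282 -0.1085]]
leg [ 0.6148 -0.173 ] width 0.09884721715716124 yaw -10.471600489080771 
 [[ 0.6058 -0.2216]
 [ 0.6237 -0.1244]]
grip side yaw -9.33383293239039 -10.966860618728768 board side -10.804956229021512
-10.733375779456743
grip rel bridge front -0.044609980152430735 -0.00014166591840150385
board rel bridge front -0.0646296037260213 -0.00015339871806559023
panel rel bridge front 0.022310211622886576 -0.00028616768503362985
gate rel bridge front -0.013305180368463164 0.007029601529641675
leg rel bridge front -0.014473257955287916 0.0069656590086307705
```

Run:
```python
from h import *
to([.584,-.1744,.080],np.radians(169.7))
```

```text
slide [-0.0648 -0.0183  0.1784] rot [ 0.    0.01 -0.47]
```

Call:
servo_tool(
  motion=[
    {"slide":[-0.065,-0.018,0.08],"rotation":[0,0,-0.5],"gripper":-1},
    {"slide":[-0.065,-0.018,0.13],"rotation":[0,0,-0.5],"gripper":-1},
    {"slide":[-0.065,-0.018,0.178],"rotation":[0,0,-0.5],"gripper":-1},
    {"slide":[-0.065,-0.018,0.178],"rotation":[0,0,-0.5],"gripper":-1},
    {"slide":[-0.065,-0.018,0.178],"rotation":[0,0,-0.5],"gripper":-1},
    {"slide":[-0.065,-0.018,0.178],"rotation":[0,0,-0.5],"gripper":-1},
    {"slide":[-0.065,-0.018,0.178],"rotation":[0,0,-0.5],"gripper":-1},
    {"slide":[-0.065,-0.018,0.178],"rotation":[0,0,-0.5],"gripper":-1},
  ],
)

```text
t: 3.1
eef_pos: [0.5856, -0.1755, 0.083]
tcp_rot: [0.283, 3.125, -0.001]
contact_force: [-0.3, 0.1, 0.3]
grip_width: 0.092
grip_force: 0.0
```

Run:
```python
from h import *
to([.584,-.1744,.013],np.radians(169.7));print(pose()[0])
c=calibration("wrist");im=get_image("wrist");np.savez("rack2.npz",im=im,**c)
cv2.imwrite("pics/rack2.png",im[:,:,::-1])
```

```text
slide [0.002  0.0008 0.07  ] rot [-0.03  0.23 -0.05]
[ 0.58556603 -0.1755149   0.08300436]
```

View pics/rack2.png

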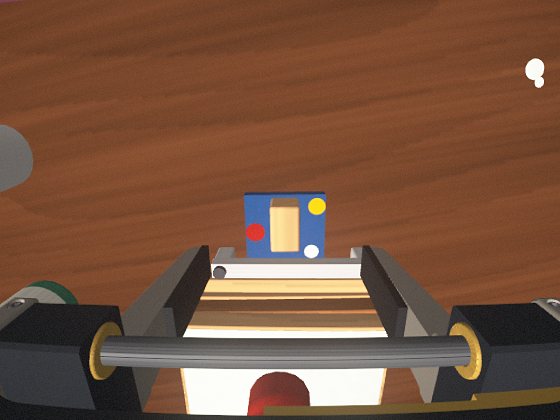

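Run:
```python
from h import *
d=np.load("rack2.npz");c={k:d[k] for k in("camera_matrix","k1","R","t")};c["k1"]=float(c["k1"])
im=d["im"];h=cv2.cvtColor(im,cv2.COLOR_RGB2HSV)
m=cv2.inRange(h,(8,40,195),(28,255,255))[180:258,255:310]
ys,xs=np.nonzero(m);print(xs.min()+255,xs.max()+255,ys.min()+180,ys.max()+180)
k=max(cv2.findContours(m,0,1)[0],key=cv2.contourArea)
r=cv2.minAreaRect(k);q=cv2.boxPoints(r)+[255,180];P=plane(c,q,.038)[:,:2];print(q,P.round(4),P.mean(0).round(4))
print(np.linalg.norm(np.diff(P,axis=0),axis=1).round(4))
```

```text
270 309 202 251
[[270. 207.]
 [298. 207.]
 [298. 251.]
 [270. 251.]] [[ 0.5646 -0.1818]
 [ 0.5683 -0.1619]
 [ 0.6026 -0.1677]
 [ 0.5988 -0.1886]] [ 0.5836 -0.175 ]
[0.0203 0.0348 0.0212]
```

Call:
servo_tool(
  motion=[
    {"slide":[0.0015,0.0005,0.03],"rotation":[0,0,0],"gripper":-1},
    {"slide":[0.0015,0.0005,0.055],"rotation":[0,0,0],"gripper":-1},
    {"slide":[0.0015,0.0005,0.066],"rotation":[0,0,0],"gripper":-1},
    {"slide":[0.0015,0.0005,0.066],"rotation":[0,0,0],"gripper":-1},
    {"slide":[0.0015,0.0005,0.066],"rotation":[0,0,0],"gripper":-1},
    {"slide":[0.0015,0.0005,0.066],"rotation":[0,0,0],"gripper":-1},
  ],
)

```text
t: 3.75
eef_pos: [0.5838, -0.1749, 0.0157]
tcp_rot: [0.284, 3.127, -0.001]
contact_force: [-0.3, -0.0, -0.0]
grip_width: 0.092
grip_force: 0.0
```

Call:
servo_tool(
  motion=[
    {"slide":[0,0,0],"rotation":[0,0,0],"gripper":1},
    {"slide":[0,0,0],"rotation":[0,0,0],"gripper":1},
    {"slide":[0,0,0],"rotation":[0,0,0],"gripper":1},
    {"slide":[0,0,0],"rotation":[0,0,0],"gripper":1},
    {"slide":[0,0,0],"rotation":[0,0,0],"gripper":1},
    {"slide":[0,0,0],"rotation":[0,0,0],"gripper":1},
    {"slide":[0,0,0],"rotation":[0,0,0],"gripper":1},
    {"slide":[0,0,0],"rotation":[0,0,0],"gripper":1},
  ],
  force=30,
)

```text
t: 4.55
eef_pos: [0.5827, -0.1746, 0.0142]
tcp_rot: [-0.284, -3.129, -0.0]
contact_force: [0.3, 0.3, -0.0]
grip_width: 0.0299
grip_force: 0.0
```

Call:
servo_tool(
  motion=[
    {"slide":[0,0,0],"rotation":[0,0,0],"gripper":1},
    {"slide":[0,0,0],"rotation":[0,0,0],"gripper":1},
    {"slide":[0,0,0],"rotation":[0,0,0],"gripper":1},
    {"slide":[0,0,0],"rotation":[0,0,0],"gripper":1},
  ],
)

```text
t: 4.95
eef_pos: [0.5827, -0.1745, 0.0142]
tcp_rot: [-0.284, -3.129, -0.0]
contact_force: [-1.4, 1.1, -0.8]
grip_width: 0.0219
grip_force: 30.0
```

Call:
servo_tool(
  motion=[
    {"slide":[0.003,0.001,0],"rotation":[0,0,0],"gripper":1},
    {"slide":[0.006,0.002,0],"rotation":[0,0,0],"gripper":1},
    {"slide":[0.009,0.003,0],"rotation":[0,0,0],"gripper":1},
    {"slide":[0.012,0.004,0],"rotation":[0,0,0],"gripper":1},
    {"slide":[0.015,0.005,0],"rotation":[0,0,0],"gripper":1},
    {"slide":[0.018,0.006,0],"rotation":[0,0,0],"gripper":1},
    {"slide":[0.021,0.007,0],"rotation":[0,0,0],"gripper":1},
    {"slide":[0.024,0.007,0],"rotation":[0,0,0],"gripper":1},
  ],
)

```text
t: 5.75
eef_pos: [0.5603, -0.1632, 0.0143]
tcp_rot: [0.283, 3.129, 0.0]
contact_force: [3.4, -0.6, -2.2]
grip_width: 0.0214
grip_force: 30.0
```

```bash
cat >> h.py <<'E'
def feel():
    s=state();e,R=pose();print("t",round(s["t"],2),"F tool",R.inv().apply(s["contact_force"]).round(2),"M tool",R.inv().apply(s["wrist_torque"]).round(3),"pos",e.round(4),"yaw",np.degrees(np.arctan2(*R.as_matrix()[[1,0],0])).round(2),"grip",round(s["grip_width"],4),round(s["grip_force"],1))
E
python3 -c "from h import *;feel()"
```

```text
t 5.75 F tool [-3.43 -0.01  2.22] M tool [-0.021 -0.547  0.006] pos [ 0.5603 -0.1632  0.0143] yaw 169.65 grip 0.0214 30.0
```

Call:
servo_tool(
  motion=[
    {"slide":[0.002,0,0],"rotation":[0,0,0],"gripper":1},
    {"slide":[0.004,0,0],"rotation":[0,0,0],"gripper":1},
    {"slide":[0.006,0,0],"rotation":[0,0,0],"gripper":1},
    {"slide":[0.008,0,0],"rotation":[0,0,0],"gripper":1},
    {"slide":[0.01,0,0],"rotation":[0,0,0],"gripper":1},
    {"slide":[0.012,0,0],"rotation":[0,0,0],"gripper":1},
  ],
)

```text
t: 6.35
eef_pos: [0.5486, -0.1612, 0.0143]
tcp_rot: [0.284, 3.129, -0.0]
contact_force: [3.8, -0.9, -1.8]
grip_width: 0.0217
grip_force: 30.0
```

```bash
python3 -c "from h import *;feel()"
```

```text
t 6.35 F tool [-3.94 -0.2   1.82] M tool [-0.033 -0.646 -0.068] pos [ 0.5486 -0.1612  0.0143] yaw 169.63 grip 0.0217 30.0
```

Call:
servo_tool(
  motion=[
    {"slide":[0.0015,0,0],"rotation":[0,0,0],"gripper":1},
    {"slide":[0.003,0,0],"rotation":[0,0,0],"gripper":1},
    {"slide":[0.0045,0,0],"rotation":[0,0,0],"gripper":1},
    {"slide":[0.006,0,0],"rotation":[0,0,0],"gripper":1},
  ],
)

```text
t: 6.75
eef_pos: [0.5427, -0.1601, 0.0142]
tcp_rot: [0.284, 3.129, -0.0]
contact_force: [3.9, -1.0, -1.0]
grip_width: 0.0219
grip_force: 30.0
```

```bash
python3 -c "from h import *;feel()"
```

```text
t 6.75 F tool [-4.02 -0.24  1.  ] M tool [-0.03  -0.709  0.037] pos [ 0.5427 -0.1601  0.0142] yaw 169.64 grip 0.0219 30.0
```

Call:
servo_tool(
  motion=[
    {"slide":[0.0015,0,0],"rotation":[0,0,0],"gripper":1},
    {"slide":[0.003,0,0],"rotation":[0,0,0],"gripper":1},
    {"slide":[0.004,0,0],"rotation":[0,0,0],"gripper":1},
  ],
)

```text
t: 7.05
eef_pos: [0.5387, -0.1594, 0.0142]
tcp_rot: [0.284, 3.129, -0.0]
contact_force: [5.8, -1.4, -2.5]
grip_width: 0.0216
grip_force: 30.0
```

```bash
python3 -c "from h import *;feel()"
```

```text
t 7.05 F tool [-5.97 -0.34  2.46] M tool [ 0.035 -0.765 -0.035] pos [ 0.5387 -0.1594  0.0142] yaw 169.63 grip 0.0216 30.0
```

Call:
servo_tool(
  motion=[
    {"slide":[0.001,0,0],"rotation":[0,0,0],"gripper":1},
    {"slide":[0.002,0,0],"rotation":[0,0,0],"gripper":1},
  ],
)

```text
t: 7.25
eef_pos: [0.5368, -0.1591, 0.0143]
tcp_rot: [0.284, 3.129, -0.0]
contact_force: [5.2, -0.9, -2.4]
grip_width: 0.0216
grip_force: 30.0
```

```bash
python3 -c "from h import *;feel()"
```

```text
t 7.25 F tool [-5.32  0.04  2.37] M tool [-0.003 -0.804  0.035] pos [ 0.5368 -0.1591  0.0143] yaw 169.63 grip 0.0216 30.0
```

Call:
servo_tool(
  motion=[
    {"slide":[0.001,0,0],"rotation":[0,0,0],"gripper":1},
    {"slide":[0.002,0,0],"rotation":[0,0,0],"gripper":1},
  ],
)

```text
t: 7.45
eef_pos: [0.535, -0.1587, 0.0143]
tcp_rot: [0.284, 3.128, -0.0]
contact_force: [5.9, -0.7, -2.4]
grip_width: 0.0214
grip_force: 30.0
```

```bash
python3 -c "from h import *;feel()"
```

```text
t 7.45 F tool [-5.89  0.39  2.38] M tool [-0.004 -0.814  0.054] pos [ 0.535  -0.1587  0.0143] yaw 169.63 grip 0.0214 30.0
```

Call:
servo_tool(
  motion=[
    {"slide":[0.001,0,0],"rotation":[0,0,0],"gripper":1},
    {"slide":[0.002,0,0],"rotation":[0,0,0],"gripper":1},
  ],
)

```text
t: 7.65
eef_pos: [0.533, -0.1583, 0.0142]
tcp_rot: [0.284, 3.128, -0.0]
contact_force: [5.2, -0.3, -3.1]
grip_width: 0.022
grip_force: 30.0
```

```bash
python3 -c "from h import *;feel()"
```

```text
t 7.65 F tool [-5.18  0.64  3.1 ] M tool [ 0.017 -0.858 -0.049] pos [ 0.533  -0.1583  0.0142] yaw 169.63 grip 0.022 30.0
```

Call:
servo_tool(
  motion=[
    {"slide":[0.001,0,0],"rotation":[0,0,0],"gripper":1},
    {"slide":[0.002,0,0],"rotation":[0,0,0],"gripper":1},
  ],
)

```text
t: 7.85
eef_pos: [0.5311, -0.158, 0.0143]
tcp_rot: [0.284, 3.128, -0.0]
contact_force: [5.5, -0.9, -1.9]
grip_width: 0.0216
grip_force: 30.0
```

```bash
python3 -c "from h import *;feel()"
```

```text
t 7.85 F tool [-5.53  0.15  1.91] M tool [ 0.006 -0.863 -0.049] pos [ 0.5311 -0.158   0.0143] yaw 169.63 grip 0.0216 30.0
```

Call:
servo_tool(
  motion=[
    {"slide":[0.0015,0,0],"rotation":[0,0,0],"gripper":1},
    {"slide":[0.003,0,0],"rotation":[0,0,0],"gripper":1},
    {"slide":[0.0045,0,0],"rotation":[0,0,0],"gripper":1},
    {"slide":[0.006,0,0],"rotation":[0,0,0],"gripper":1},
  ],
)

```text
t: 8.25
eef_pos: [0.5254, -0.157, 0.0143]
tcp_rot: [0.284, 3.128, -0.0]
contact_force: [6.1, -1.7, -2.8]
grip_width: 0.0221
grip_force: 30.0
```

```bash
python3 -c "from h import *;feel()"
```

```text
t 8.25 F tool [-6.31 -0.55  2.85] M tool [-0.038 -0.935  0.001] pos [ 0.5254 -0.157   0.0143] yaw 169.63 grip 0.0221 30.0
```

Call:
servo_tool(
  motion=[
    {"slide":[0.002,0,0],"rotation":[0,0,0],"gripper":1},
    {"slide":[0.004,0,0],"rotation":[0,0,0],"gripper":1},
    {"slide":[0.006,0,0],"rotation":[0,0,0],"gripper":1},
    {"slide":[0.008,0,0],"rotation":[0,0,0],"gripper":1},
  ],
)

```text
t: 8.65
eef_pos: [0.5165, -0.1553, 0.0141]
tcp_rot: [-0.284, -3.128, -0.0]
contact_force: [2.7, -0.8, 1.2]
grip_width: 0.0219
grip_force: 30.0
```

```bash
python3 -c "from h import *;feel()"
```

```text
t 8.65 F tool [-2.84 -0.26 -1.25] M tool [-0.035 -0.467 -0.05 ] pos [ 0.5165 -0.1553  0.0141] yaw 169.64 grip 0.0219 30.0
```

Call:
servo_tool(
  motion=[
    {"slide":[0.002,0,0],"rotation":[0,0,0],"gripper":1},
    {"slide":[0.004,0,0],"rotation":[0,0,0],"gripper":1},
    {"slide":[0.006,0,0],"rotation":[0,0,0],"gripper":1},
    {"slide":[0.008,0,0],"rotation":[0,0,0],"gripper":1},
    {"slide":[0.01,0,0],"rotation":[0,0,0],"gripper":1},
    {"slide":[0.012,0,0],"rotation":[0,0,0],"gripper":1},
  ],
)

```text
t: 9.25
eef_pos: [0.505, -0.1532, 0.0141]
tcp_rot: [-0.284, -3.128, -0.0]
contact_force: [1.6, -0.5, -0.6]
grip_width: 0.0217
grip_force: 30.0
```

```bash
python3 -c "from h import *;feel()"
```

```text
t 9.25 F tool [-1.65 -0.21  0.62] M tool [-0.029 -0.374 -0.052] pos [ 0.505  -0.1532  0.0141] yaw 169.64 grip 0.0217 30.0
```

Call:
servo_tool(
  motion=[
    {"slide":[0.002,0,0],"rotation":[0,0,0],"gripper":1},
    {"slide":[0.004,0,0],"rotation":[0,0,0],"gripper":1},
    {"slide":[0.006,0,0],"rotation":[0,0,0],"gripper":1},
    {"slide":[0.008,0,0],"rotation":[0,0,0],"gripper":1},
    {"slide":[0.01,0,0],"rotation":[0,0,0],"gripper":1},
    {"slide":[0.012,0,0],"rotation":[0,0,0],"gripper":1},
  ],
)

```text
t: 9.85
eef_pos: [0.4933, -0.1511, 0.0142]
tcp_rot: [-0.284, -3.129, -0.0]
contact_force: [2.1, -0.2, -0.3]
grip_width: 0.0219
grip_force: 30.0
```

```bash
python3 -c "from h import *;feel()"
```

```text
t 9.85 F tool [-2.09  0.16  0.34] M tool [ 0.011 -0.233 -0.   ] pos [ 0.4933 -0.1511  0.0142] yaw 169.64 grip 0.0219 30.0
```

Call:
servo_tool(
  motion=[
    {"slide":[0.003,0,0],"rotation":[0,0,0],"gripper":1},
    {"slide":[0.006,0,0],"rotation":[0,0,0],"gripper":1},
    {"slide":[0.009,0,0],"rotation":[0,0,0],"gripper":1},
    {"slide":[0.012,0,0],"rotation":[0,0,0],"gripper":1},
    {"slide":[0.015,0,0],"rotation":[0,0,0],"gripper":1},
    {"slide":[0.018,0,0],"rotation":[0,0,0],"gripper":1},
    {"slide":[0.021,0,0],"rotation":[0,0,0],"gripper":1},
    {"slide":[0.024,0,0],"rotation":[0,0,0],"gripper":1},
  ],
)

```text
t: 10.65
eef_pos: [0.4695, -0.1467, 0.0142]
tcp_rot: [-0.284, -3.129, -0.0]
contact_force: [0.0, 0.2, -1.1]
grip_width: 0.022
grip_force: 30.0
```

```bash
python3 -c "from h import *;feel()"
```

```text
t 10.65 F tool [0.   0.21 1.1 ] M tool [ 0.002 -0.031 -0.017] pos [ 0.4695 -0.1467  0.0142] yaw 169.63 grip 0.022 30.0
```

Call:
servo_tool(
  motion=[
    {"slide":[0.004,0,0],"rotation":[0,0,0],"gripper":1},
    {"slide":[0.008,0,0],"rotation":[0,0,0],"gripper":1},
    {"slide":[0.012,0,0],"rotation":[0,0,0],"gripper":1},
    {"slide":[0.016,0,0],"rotation":[0,0,0],"gripper":1},
    {"slide":[0.022,0,0],"rotation":[0,0,0],"gripper":1},
    {"slide":[0.03,0,0],"rotation":[0,0,0],"gripper":1},
    {"slide":[0.04,0,0],"rotation":[0,0,0],"gripper":1},
    {"slide":[0.05,0,0],"rotation":[0,0,0],"gripper":1},
  ],
)

```text
t: 11.45
eef_pos: [0.4197, -0.1376, 0.0142]
tcp_rot: [-0.284, -3.128, -0.0]
contact_force: [0.1, -0.7, -0.7]
grip_width: 0.0218
grip_force: 30.0
```

Call:
servo_tool(
  motion=[
    {"slide":[0,0,-0.06],"rotation":[0,0,0],"gripper":1},
    {"slide":[0,0,-0.09],"rotation":[0,0,0],"gripper":1},
    {"slide":[0,0,-0.09],"rotation":[0,0,0],"gripper":1},
    {"slide":[0,0,-0.09],"rotation":[0,0,0],"gripper":1},
    {"slide":[0,0,-0.09],"rotation":[0,0,0],"gripper":1},
  ],
)

```text
t: 11.95
eef_pos: [0.4194, -0.1374, 0.1031]
tcp_rot: [-0.284, -3.127, -0.001]
contact_force: [-0.2, -0.1, -2.2]
grip_width: 0.0221
grip_force: 30.0
```

Run:
```python
from h import *
feel()
im=get_image("top");c=calibration("top");np.savez("top1.npz",im=im,**c)
# stop outline from the top view, upsampled crop
cv2.imwrite("pics/top1.png",np.hstack([cv2.resize(im[125:245,170:370,::-1],None,fx=4,fy=4,interpolation=cv2.INTER_CUBIC)]))
h=cv2.cvtColor(im,cv2.COLOR_RGB2HSV);m=cv2.inRange(h,(20,120,90),(35,255,255));m[:,:170]=0;m[:,235:]=0
k=max(cv2.findContours(m,0,1)[0],key=cv2.contourArea)
a=cv2.approxPolyDP(k,2,True).reshape(-1,2);print(np.c_[a,plane(c,a,.02)[:,:2].round(4)])
to([.43,.16,.14],np.radians(190))
```

```text
t 11.95 F tool [ 0.19 -0.13  2.24] M tool [-0.029  0.1   -0.02 ] pos [ 0.4194 -0.1374  0.1031] yaw 169.63 grip 0.0221 30.0
[[2.210e+02 1.700e+02 6.894e-01 1.434e-01]
 [1.850e+02 1.770e+02 6.684e-01 2.588e-01]
 [1.940e+02 2.290e+02 5.004e-01 2.285e-01]
 [2.010e+02 2.270e+02 5.063e-01 2.065e-01]
 [1.920e+02 1.830e+02 6.484e-01 2.362e-01]
 [2.220e+02 1.760e+02 6.696e-01 1.402e-01]]
slide [ 0.0431  0.2945 -0.0369] rot [  0.05  -0.15 -20.36]
```

View pics/top1.png

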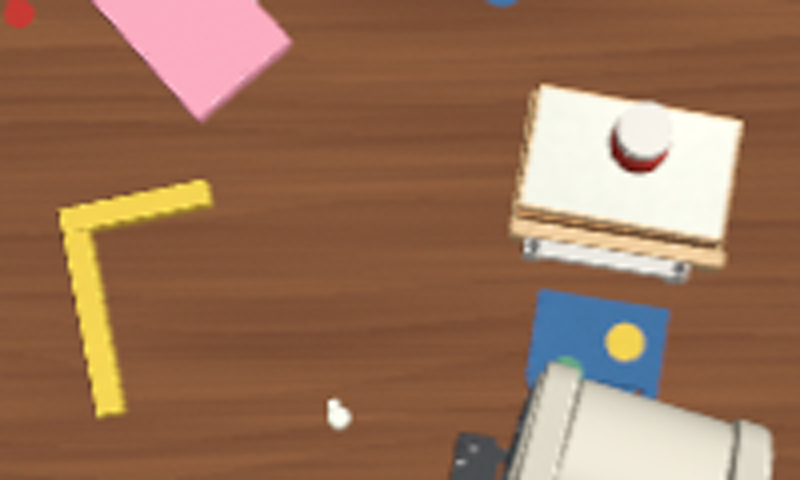

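Run:
```python
from h import *
np.set_printoptions(precision=4,suppress=True)
d=np.load("top1.npz");c={k:d[k] for k in("camera_matrix","k1","R","t")};c["k1"]=float(c["k1"]);print("cam",-c["R"].T@c["t"])
im=cv2.resize(d["im"][140:245,170:240],None,fx=8,fy=8,interpolation=cv2.INTER_CUBIC)
m=cv2.inRange(cv2.cvtColor(im,cv2.COLOR_RGB2HSV),(18,110,90),(38,255,255))
k=max(cv2.findContours(m,0,cv2.CHAIN_APPROX_NONE)[0],key=cv2.contourArea).reshape(-1,2)/8+[170-.5+1/16,140-.5+1/16]
ends=dict(outfar=([221,170],[185,177],.02),outleft=([185,177],[194,229],.02),inleft=([201,227],[192,183],0),infar=([192,183],[222,176],0))
L={}
for n,(a,b,z) in ends.items():
    a,b=np.array(a,float),np.array(b,float);u=(b-a)/np.linalg.norm(b-a);r=k-a
    s=r@u;l=np.linalg.norm(b-a);w=np.abs(r@[-u[1],u[0]])
    q=k[(s>4)&(s<l-4)&(w<2.5)]
    P=plane(c,q,z)[:,:2].astype(np.float32);f=cv2.fitLine(P,cv2.DIST_HUBER,0,.01,.01).ravel();L[n]=f
    t=np.degrees(np.arctan2(f[1],f[0]));print(n,len(q),f,"yaw",(t+45)%90-45)
def X(a,b):
    t=np.linalg.solve(np.c_[a[:2],-b[:2]],b[2:]-a[2:]);return a[2:]+t[0]*a[:2]
ci,co=X(L["inleft"],L["infar"]),X(L["outleft"],L["outfar"])
y=np.radians(10.8);u=np.array([np.cos(y),np.sin(y)]);v=np.array([-u[1],u[0]])
print("inner",ci,"outer",co,"diff in stop axes (expect .02,.02)",u@(co-ci),v@(co-ci),"inner from outer",co-.02*u-.02*v)
```

```text
cam [ 0.3663 -0.024   1.4071]
outfar 224 [ 0.1916 -0.9815  0.6796  0.2095] yaw 11.045418
outleft 352 [0.9814 0.192  0.5835 0.2457] yaw 11.070984
inleft 290 [0.9815 0.1914 0.583  0.2234] yaw 11.0341835
infar 179 [ 0.1965 -0.9805  0.6624  0.1911] yaw 11.333176
inner [0.6532 0.2371] outer [0.6693 0.2625] diff in stop axes (expect .02,.02) 0.02055412108166747 0.021993841342023174 inner from outer [0.6534 0.2391]
```

```bash
cat >> h.py <<'E'
Y=np.radians(11.05);C=np.array([.6533,.238])
def stopp(x,y,z): return np.r_[C+np.array([[np.cos(Y),-np.sin(Y)],[np.sin(Y),np.cos(Y)]])@[x,y],z]
E
python3 - <<'E'
from h import *
p=stopp(-.173,-.062,.06);print(p);to(p,Y+np.pi)
E
```

```text
[0.49539063 0.14399132 0.06      ]
slide [-0.0243  0.2905  0.0429] rot [  0.05  -0.14 -21.41]
```

Call:
servo_tool(
  motion=[
    {"slide":[0,0.04,0],"rotation":[0,0,-3],"gripper":1},
    {"slide":[-0.005,0.08,0],"rotation":[0,0,-7],"gripper":1},
    {"slide":[-0.01,0.12,0],"rotation":[0,0,-12],"gripper":1},
    {"slide":[-0.015,0.16,0],"rotation":[0,0,-16],"gripper":1},
    {"slide":[-0.02,0.2,0],"rotation":[0,0,-19],"gripper":1},
    {"slide":[-0.024,0.24,0],"rotation":[0,0,-21.4],"gripper":1},
    {"slide":[-0.024,0.27,0.01],"rotation":[0,0,-21.4],"gripper":1},
    {"slide":[-0.024,0.29,0.03],"rotation":[0,0,-21.4],"gripper":1},
  ],
)

```text
t: 12.8
eef_pos: [0.4971, 0.1454, 0.0733]
tcp_rot: [-0.304, 3.126, 0.0]
contact_force: [1.0, -0.3, -1.9]
grip_width: 0.0217
grip_force: 30.0
```

Call:
servo_tool(
  motion=[
    {"slide":[0,0,0],"rotation":[0,0,0],"gripper":1},
    {"slide":[0,0,0],"rotation":[0,0,0],"gripper":1},
    {"slide":[0,0,0],"rotation":[0,0,0],"gripper":1},
    {"slide":[0,0,0],"rotation":[0,0,0],"gripper":1},
  ],
)

```text
t: 13.2
eef_pos: [0.4965, 0.1423, 0.0745]
tcp_rot: [-0.3, 3.127, -0.0]
contact_force: [0.8, 0.6, -2.4]
grip_width: 0.0217
grip_force: 30.0
```

Run:
```python
from h import *
feel();to(stopp(-.173,-.062,.0145),Y+np.pi)
im=get_image("wrist");cv2.imwrite("pics/held.png",im[:,:,::-1])
```

```text
t 13.2 F tool [-0.93  0.45  2.4 ] M tool [0.005 0.101 0.007] pos [0.4965 0.1423 0.0745] yaw -169.03 grip 0.0217 30.0
slide [0.0008 0.0019 0.06  ] rot [-0.01  0.01 -0.08]
```

View pics/held.png

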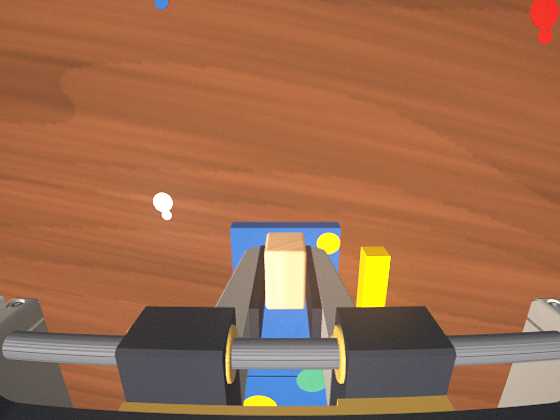

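Call:
servo_tool(
  motion=[
    {"slide":[0.001,0.001,0.025],"rotation":[0,0,0],"gripper":1},
    {"slide":[0.001,0.001,0.045],"rotation":[0,0,0],"gripper":1},
    {"slide":[0.001,0.001,0.053],"rotation":[0,0,0],"gripper":1},
    {"slide":[0.001,0.001,0.057],"rotation":[0,0,0],"gripper":1},
    {"slide":[0.001,0.001,0.059],"rotation":[0,0,0],"gripper":1},
    {"slide":[0.001,0.001,0.06],"rotation":[0,0,0],"gripper":1},
    {"slide":[0.001,0.001,0.06],"rotation":[0,0,0],"gripper":1},
  ],
)

```text
t: 13.95
eef_pos: [0.496, 0.144, 0.0149]
tcp_rot: [-0.302, 3.126, 0.0]
contact_force: [-1.4, -1.2, 1.7]
grip_width: 0.0217
grip_force: 30.0
```

Run:
```python
from h import *
feel();to(stopp(-.161,-.050,.0145),Y+np.pi)
```

```text
t 13.95 F tool [ 1.55 -0.88 -1.74] M tool [ 0.106 -0.138  0.037] pos [0.496  0.144  0.0149] yaw -168.97 grip 0.0217 30.0
slide [-0.0114  0.0121  0.0004] rot [ 0.    0.08 -0.02]
```

Call:
servo_tool(
  motion=[
    {"slide":[0,0.002,0],"rotation":[0,0,0],"gripper":1},
    {"slide":[0,0.004,0],"rotation":[0,0,0],"gripper":1},
    {"slide":[0,0.006,0],"rotation":[0,0,0],"gripper":1},
    {"slide":[0,0.008,0],"rotation":[0,0,0],"gripper":1},
    {"slide":[0,0.009,0],"rotation":[0,0,0],"gripper":1},
  ],
)

```text
t: 14.45
eef_pos: [0.4937, 0.153, 0.0143]
tcp_rot: [-0.302, 3.127, 0.0]
contact_force: [0.9, -0.5, 1.4]
grip_width: 0.0221
grip_force: 30.0
```

```bash
python3 -c "from h import *;feel()"
```

```text
t 14.45 F tool [-0.75 -0.7  -1.39] M tool [ 0.181 -0.396  0.213] pos [0.4937 0.153  0.0143] yaw -168.96 grip 0.0221 30.0
```

Call:
servo_tool(
  motion=[
    {"slide":[0,0.001,0],"rotation":[0,0,0],"gripper":1},
    {"slide":[0,0.001,0],"rotation":[0,0,0],"gripper":1},
  ],
)

```text
t: 14.65
eef_pos: [0.4935, 0.1539, 0.0142]
tcp_rot: [-0.302, 3.127, 0.0]
contact_force: [0.6, -1.1, 1.1]
grip_width: 0.0218
grip_force: 30.0
```

```bash
python3 -c "from h import *;feel()"
```

```text
t 14.65 F tool [-0.38 -1.15 -1.06] M tool [ 0.074 -0.397  0.203] pos [0.4935 0.1539 0.0142] yaw -168.96 grip 0.0218 30.0
```

Call:
servo_tool(
  motion=[
    {"slide":[0,0.0005,0],"rotation":[0,0,0],"gripper":1},
    {"slide":[0,0.001,0],"rotation":[0,0,0],"gripper":1},
  ],
)

```text
t: 14.85
eef_pos: [0.4932, 0.1547, 0.0142]
tcp_rot: [-0.302, 3.127, -0.0]
contact_force: [-0.0, -0.9, 0.7]
grip_width: 0.0217
grip_force: 30.0
```

```bash
python3 -c "from h import *;feel()"
```

```text
t 14.85 F tool [ 0.19 -0.92 -0.7 ] M tool [ 0.242 -0.351  0.252] pos [0.4932 0.1547 0.0142] yaw -168.97 grip 0.0217 30.0
```

Call:
servo_tool(
  motion=[
    {"slide":[0,0.0005,0],"rotation":[0,0,0],"gripper":1},
    {"slide":[0,0.001,0],"rotation":[0,0,0],"gripper":1},
  ],
)

```text
t: 15.05
eef_pos: [0.493, 0.1557, 0.0142]
tcp_rot: [0.302, -3.127, 0.0]
contact_force: [0.4, -1.4, 1.6]
grip_width: 0.0218
grip_force: 30.0
```

```bash
python3 -c "from h import *;feel()"
```

```text
t 15.05 F tool [-0.15 -1.49 -1.6 ] M tool [ 0.29  -0.342  0.196] pos [0.493  0.1557 0.0142] yaw -168.97 grip 0.0218 30.0
```

Call:
servo_tool(
  motion=[
    {"slide":[0,0.0005,0],"rotation":[0,0,0],"gripper":1},
    {"slide":[0,0.001,0],"rotation":[0,0,0],"gripper":1},
  ],
)

```text
t: 15.25
eef_pos: [0.4928, 0.1567, 0.0142]
tcp_rot: [0.302, -3.127, 0.0]
contact_force: [0.8, -1.3, 1.5]
grip_width: 0.0219
grip_force: 30.0
```

```bash
python3 -c "from h import *;feel()"
```

```text
t 15.25 F tool [-0.55 -1.44 -1.54] M tool [ 0.245 -0.38   0.206] pos [0.4928 0.1567 0.0142] yaw -168.97 grip 0.0219 30.0
```

Call:
servo_tool(
  motion=[
    {"slide":[0,0.0005,0],"rotation":[0,0,0],"gripper":1},
  ],
)

```text
t: 15.35
eef_pos: [0.4927, 0.1571, 0.0142]
tcp_rot: [0.302, -3.127, 0.0]
contact_force: [-0.1, -3.8, 1.7]
grip_width: 0.0215
grip_force: 30.0
```

```bash
python3 -c "from h import *;feel()"
```

```text
t 15.35 F tool [ 0.85 -3.72 -1.75] M tool [ 0.616 -0.297  0.288] pos [0.4927 0.1571 0.0142] yaw -168.96 grip 0.0215 30.0
```

Call:
servo_tool(
  motion=[
    {"slide":[-0.002,-0.0004,0],"rotation":[0,0,0],"gripper":1},
    {"slide":[-0.004,-0.0004,0],"rotation":[0,0,0],"gripper":1},
    {"slide":[-0.006,-0.0004,0],"rotation":[0,0,0],"gripper":1},
    {"slide":[-0.008,-0.0004,0],"rotation":[0,0,0],"gripper":1},
  ],
)

```text
t: 15.75
eef_pos: [0.4988, 0.1579, 0.0141]
tcp_rot: [0.302, -3.123, 0.001]
contact_force: [-5.2, -2.2, 8.8]
grip_width: 0.0217
grip_force: 30.0
```

```bash
python3 -c "from h import *;feel()"
```

```text
t 15.75 F tool [ 5.56 -1.15 -8.8 ] M tool [0.17  0.808 0.121] pos [0.4988 0.1579 0.0141] yaw -168.95 grip 0.0217 30.0
```

Call:
servo_tool(
  motion=[
    {"slide":[-0.0005,0,0],"rotation":[0,0,0],"gripper":1},
    {"slide":[-0.001,0,0],"rotation":[0,0,0],"gripper":1},
  ],
)

```text
t: 15.95
eef_pos: [0.4996, 0.158, 0.0141]
tcp_rot: [0.302, -3.123, 0.001]
contact_force: [-7.4, -3.1, 12.4]
grip_width: 0.0218
grip_force: 30.0
```

```bash
python3 -c "from h import *;feel()"
```

```text
t 15.95 F tool [  7.91  -1.61 -12.32] M tool [0.104 1.057 0.043] pos [0.4996 0.158  0.0141] yaw -168.96 grip 0.0218 30.0
```

Call:
servo_tool(
  motion=[
    {"slide":[-0.0005,0,0],"rotation":[0,0,0],"gripper":1},
    {"slide":[-0.001,0,0],"rotation":[0,0,0],"gripper":1},
  ],
)

```text
t: 16.15
eef_pos: [0.5007, 0.1582, 0.0141]
tcp_rot: [0.302, -3.123, 0.001]
contact_force: [-5.7, -2.9, 9.4]
grip_width: 0.0218
grip_force: 30.0
```

```bash
python3 -c "from h import *;feel()"
```

```text
t 16.15 F tool [ 6.19 -1.77 -9.36] M tool [0.11  0.845 0.125] pos [0.5007 0.1582 0.0141] yaw -168.95 grip 0.0218 30.0
```

Call:
servo_tool(
  motion=[
    {"slide":[0.0005,0,-0.0006],"rotation":[0,0,0],"gripper":1},
    {"slide":[0.0005,0,-0.0006],"rotation":[0,0,0],"gripper":1},
  ],
)

```text
t: 16.35
eef_pos: [0.5014, 0.1584, 0.0145]
tcp_rot: [0.302, -3.126, 0.001]
contact_force: [-0.7, -1.5, -1.6]
grip_width: 0.0218
grip_force: 30.0
```

Run:
```python
from h import *
feel();to(stopp(-.161,-.050,.0145),Y+np.pi)
```

```text
t 16.35 F tool [ 0.94 -1.38  1.62] M tool [0.241 0.203 0.159] pos [0.5014 0.1584 0.0145] yaw -168.96 grip 0.0218 30.0
slide [-0.0034 -0.0009 -0.    ] rot [-0.01 -0.08 -0.01]
```

Call:
servo_tool(
  motion=[
    {"slide":[-0.0005,0,0],"rotation":[0,0,0],"gripper":1},
    {"slide":[-0.001,0,0],"rotation":[0,0,0],"gripper":1},
    {"slide":[-0.0015,0,0],"rotation":[0,0,0],"gripper":1},
  ],
)

```text
t: 16.65
eef_pos: [0.5036, 0.1588, 0.0146]
tcp_rot: [0.302, -3.127, 0.0]
contact_force: [-0.4, -1.0, -2.0]
grip_width: 0.0216
grip_force: 30.0
```

```bash
python3 -c "from h import *;feel()"
```

```text
t 16.65 F tool [ 0.54 -0.91  1.96] M tool [0.286 0.227 0.118] pos [0.5036 0.1588 0.0146] yaw -168.97 grip 0.0216 30.0
```

Call:
servo_tool(
  motion=[
    {"slide":[-0.0005,0,0],"rotation":[0,0,0],"gripper":1},
    {"slide":[-0.001,0,0],"rotation":[0,0,0],"gripper":1},
  ],
)

```text
t: 16.85
eef_pos: [0.5046, 0.1591, 0.0147]
tcp_rot: [0.302, -3.127, 0.0]
contact_force: [0.6, -1.0, -2.1]
grip_width: 0.022
grip_force: 30.0
```

```bash
python3 -c "from h import *;feel()"
```

```text
t 16.85 F tool [-0.44 -1.14  2.07] M tool [0.327 0.294 0.069] pos [0.5046 0.1591 0.0147] yaw -168.97 grip 0.022 30.0
```

Call:
servo_tool(
  motion=[
    {"slide":[-0.0005,0,0],"rotation":[0,0,0],"gripper":1},
  ],
)

```text
t: 16.95
eef_pos: [0.5051, 0.1592, 0.0148]
tcp_rot: [0.302, -3.127, 0.0]
contact_force: [-0.4, -2.0, -2.5]
grip_width: 0.0219
grip_force: 30.0
```

Run:
```python
from h import *
feel();to(stopp(-.161,-.050,.0145),Y+np.pi)
```

```text
t 16.95 F tool [ 0.8  -1.87  2.45] M tool [0.284 0.33  0.111] pos [0.5051 0.1592 0.0148] yaw -168.96 grip 0.0219 30.0
slide [ 0.0005 -0.001   0.0003] rot [-0.   -0.   -0.01]
```

Call:
servo_tool(
  motion=[
    {"slide":[-0.0005,0,0],"rotation":[0,0,0],"gripper":1},
  ],
)

```text
t: 17.05
eef_pos: [0.5056, 0.1593, 0.0148]
tcp_rot: [0.302, -3.127, 0.0]
contact_force: [0.5, -1.7, -1.3]
grip_width: 0.0218
grip_force: 30.0
```

```bash
python3 -c "from h import *;feel()"
```

```text
t 17.05 F tool [-0.13 -1.72  1.33] M tool [0.283 0.317 0.137] pos [0.5056 0.1593 0.0148] yaw -168.96 grip 0.0218 30.0
```

Call:
servo_tool(
  motion=[
    {"slide":[-0.0005,0,0],"rotation":[0,0,0],"gripper":1},
  ],
)

```text
t: 17.15
eef_pos: [0.506, 0.1593, 0.0148]
tcp_rot: [0.302, -3.127, 0.0]
contact_force: [-1.7, -2.3, -2.0]
grip_width: 0.0218
grip_force: 30.0
```

```bash
python3 -c "from h import *;feel()"
```

```text
t 17.15 F tool [ 2.14 -1.91  1.99] M tool [0.371 0.544 0.051] pos [0.506  0.1593 0.0148] yaw -168.96 grip 0.0218 30.0
```

Call:
servo_tool(
  motion=[
    {"slide":[-0.0005,0,0],"rotation":[0,0,0],"gripper":1},
  ],
)

```text
t: 17.25
eef_pos: [0.506, 0.1593, 0.0147]
tcp_rot: [0.302, -3.126, 0.0]
contact_force: [-2.6, -1.8, -0.8]
grip_width: 0.022
grip_force: 30.0
```

```bash
python3 -c "from h import *;feel()"
```

```text
t 17.25 F tool [ 2.85 -1.25  0.77] M tool [0.378 0.674 0.147] pos [0.506  0.1593 0.0147] yaw -168.96 grip 0.022 30.0
```

Call:
servo_tool(
  motion=[
    {"slide":[-0.0005,0.0004,0.0003],"rotation":[0,0,0],"gripper":1},
    {"slide":[-0.0008,0.0006,0.0004],"rotation":[0,0,0],"gripper":1},
    {"slide":[-0.0008,0.0006,0.0004],"rotation":[0,0,0],"gripper":1},
  ],
)

```text
t: 17.55
eef_pos: [0.5059, 0.1595, 0.0142]
tcp_rot: [0.302, -3.124, 0.001]
contact_force: [-4.4, -5.5, 2.5]
grip_width: 0.0217
grip_force: 30.0
```

```bash
python3 -c "from h import *;feel()"
```

```text
t 17.55 F tool [ 5.41 -4.53 -2.45] M tool [0.652 0.815 0.23 ] pos [0.5059 0.1595 0.0142] yaw -168.96 grip 0.0217 30.0
```

Call:
servo_tool(
  motion=[
    {"slide":[0,0,0],"rotation":[0,0,0],"gripper":1},
    {"slide":[0,0,0],"rotation":[0,0,0],"gripper":1},
    {"slide":[-0.0004,0.0004,0],"rotation":[0,0,0],"gripper":1},
    {"slide":[-0.0004,0.0004,0],"rotation":[0,0,0],"gripper":1},
  ],
  force=6,
)

```text
t: 17.95
eef_pos: [0.5058, 0.1597, 0.0141]
tcp_rot: [0.302, -3.124, 0.002]
contact_force: [-5.8, -7.2, 3.9]
grip_width: 0.0222
grip_force: 6.0
```

```bash
python3 -c "from h import *;feel()"
```

```text
t 17.95 F tool [ 7.07 -5.94 -3.83] M tool [0.993 1.152 0.162] pos [0.5058 0.1597 0.0141] yaw -168.95 grip 0.0222 6.0
```

Call:
servo_tool(
  motion=[
    {"slide":[0.0005,-0.0003,-0.0004],"rotation":[0,0,0],"gripper":1},
    {"slide":[0.0005,-0.0003,-0.0004],"rotation":[0,0,0],"gripper":0},
    {"slide":[0.0005,-0.0003,-0.0004],"rotation":[0,0,0],"gripper":0},
    {"slide":[0.0005,-0.0003,-0.0004],"rotation":[0,0,0],"gripper":0},
    {"slide":[0.0005,-0.0003,-0.0004],"rotation":[0,0,0],"gripper":0},
  ],
)

```text
t: 18.45
eef_pos: [0.5076, 0.1606, 0.015]
tcp_rot: [-0.302, 3.126, 0.0]
contact_force: [0.4, -0.8, 0.1]
grip_width: 0.0458
grip_force: 0.0
```

```bash
python3 -c "from h import *;feel()"
```

```text
t 18.45 F tool [-0.26 -0.87 -0.09] M tool [-0.037  0.009  0.037] pos [0.5076 0.1606 0.015 ] yaw -168.96 grip 0.0458 0.0
```

Call:
servo_tool(
  motion=[
    {"slide":[0,0,-0.02],"rotation":[0,0,0],"gripper":0},
    {"slide":[0,0,-0.05],"rotation":[0,0,0],"gripper":0},
    {"slide":[0.04,0,-0.1],"rotation":[0,0,0],"gripper":0},
    {"slide":[0.08,0,-0.15],"rotation":[0,0,0],"gripper":0},
    {"slide":[0.1,0,-0.17],"rotation":[0,0,0],"gripper":0},
    {"slide":[0.1,0,-0.17],"rotation":[0,0,0],"gripper":0},
    {"slide":[0.1,0,-0.17],"rotation":[0,0,0],"gripper":0},
    {"slide":[0.1,0,-0.17],"rotation":[0,0,0],"gripper":0},
  ],
)

```text
t: 19.25
eef_pos: [0.4096, 0.1413, 0.1842]
tcp_rot: [-0.302, 3.127, 0.0]
contact_force: [-0.6, 0.1, 0.1]
grip_width: 0.046
grip_force: 0.0
```

Run:
```python
from h import *
feel();c=calibration("wrist");im=get_image("wrist");np.savez("fin.npz",im=im,**c)
u=proj(c,[stopp(-.09,-.05,.01)])[0];print(u)
cv2.imwrite("pics/fin.png",cv2.resize(im[130:330,160:420,::-1],None,fx=3,fy=3,interpolation=cv2.INTER_CUBIC))
```

```text
t 19.25 F tool [ 0.58  0.19 -0.07] M tool [-0.081  0.036 -0.   ] pos [0.4096 0.1413 0.1842] yaw -168.96 grip 0.046 0.0
[283.13426792 315.72937688]
```

View pics/fin.png

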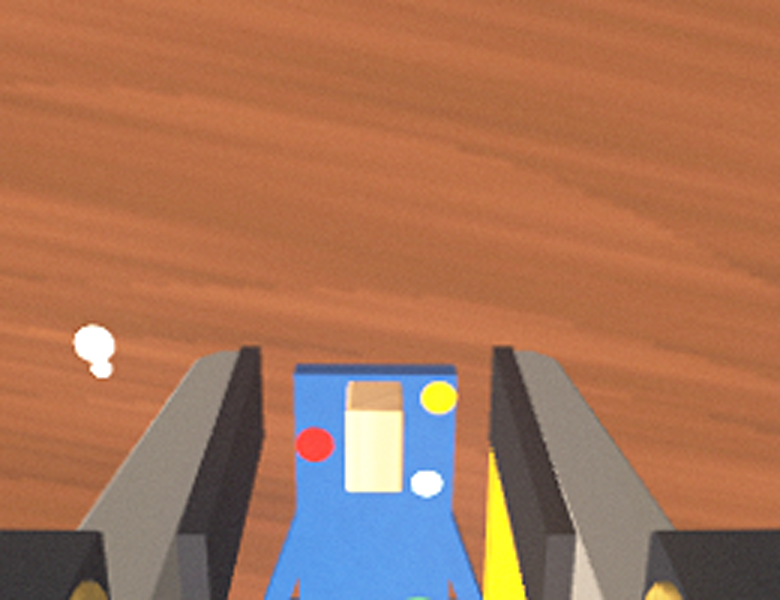

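Run:
```python
from h import *
to(stopp(-.04,-.05,.23),Y+np.pi)
```

```text
slide [-0.2179 -0.0017 -0.0465] rot [-0.01 -0.06 -0.01]
```

Call:
servo_tool(
  motion=[
    {"slide":[-0.04,-0.002,-0.047],"rotation":[0,0,0],"gripper":-1},
    {"slide":[-0.09,-0.002,-0.047],"rotation":[0,0,0],"gripper":-1},
    {"slide":[-0.14,-0.002,-0.047],"rotation":[0,0,0],"gripper":-1},
    {"slide":[-0.19,-0.002,-0.047],"rotation":[0,0,0],"gripper":-1},
    {"slide":[-0.218,-0.002,-0.047],"rotation":[0,0,0],"gripper":-1},
    {"slide":[-0.218,-0.002,-0.047],"rotation":[0,0,0],"gripper":-1},
    {"slide":[-0.218,-0.002,-0.047],"rotation":[0,0,0],"gripper":-1},
    {"slide":[-0.218,-0.002,-0.047],"rotation":[0,0,0],"gripper":-1},
  ],
)

```text
t: 20.1
eef_pos: [0.6221, 0.1806, 0.2302]
tcp_rot: [0.302, -3.124, 0.001]
contact_force: [-0.4, 0.4, 0.0]
grip_width: 0.0918
grip_force: 0.0
```

Run:
```python
from h import *
np.set_printoptions(precision=4,suppress=True)
feel();c=calibration("wrist");im=get_image("wrist");np.savez("fin2.npz",im=im,**c)
u=proj(c,[stopp(0,0,.01),stopp(0,-.1,.01),stopp(-.064,0,.01),stopp(-.18,-.083,.01)]);print(u)
x0,y0=(u.min(0)-12).astype(int);x1,y1=(u.max(0)+14).astype(int);y1=min(y1,305);f=min(795/(x1-x0),595/(y1-y0));print(x0,y0,x1,y1,f)
cv2.imwrite("pics/fin2.png",cv2.resize(im[y0:y1,x0:x1,::-1],None,fx=f,fy=f,interpolation=cv2.INTER_CUBIC))
```

```text
t 20.1 F tool [ 0.32  0.5  -0.02] M tool [-0.079  0.036  0.01 ] pos [0.6221 0.1806 0.2302] yaw -168.97 grip 0.0918 0.0
[[322.6519 213.8115]
 [246.9417 213.8668]
 [324.364  165.4919]
 [256.3782  66.8948]]
234 54 338 227 3.439306358381503
```

View pics/fin2.png

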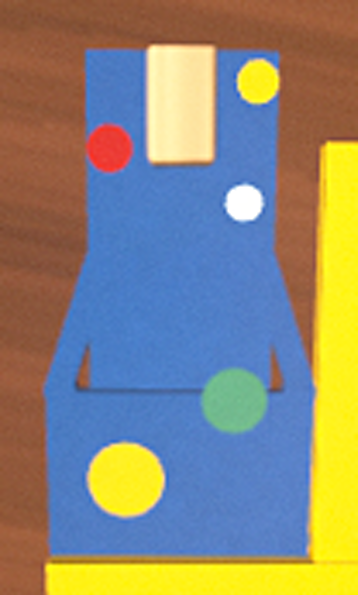

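Run:
```python
from h import *
np.set_printoptions(precision=4,suppress=True)
d=np.load("fin2.npz");c={k:d[k] for k in("camera_matrix","k1","R","t")};c["k1"]=float(c["k1"]);im=d["im"]
U=8;x0,y0=220,50
big=cv2.resize(im[50:260,220:350],None,fx=U,fy=U,interpolation=cv2.INTER_CUBIC);h=cv2.cvtColor(big,cv2.COLOR_RGB2HSV)
def con(lo,hi):
    m=cv2.inRange(h,lo,hi);k=max(cv2.findContours(m,0,cv2.CHAIN_APPROX_NONE)[0],key=cv2.contourArea).reshape(-1,2)
    return k/U+[x0-.5+.5/U,y0-.5+.5/U]
b=con((95,100,60),(125,255,255));y=con((22,150,200),(35,255,255))
M=np.array([[np.cos(Y),np.sin(Y)],[-np.sin(Y),np.cos(Y)]])
S=lambda k,z:(plane(c,k,z)[:,:2]-C)@M.T*1000
B,F=S(b,.01),S(y,.02)
def fit(P,m):
    q=P[m].astype(np.float32);vx,vy,px,py=cv2.fitLine(q,cv2.DIST_HUBER,0,.01,.01).ravel();t=np.degrees(np.arctan2(vy,vx));return len(q),"at",px,py,"yaw",round((t+45)%90-45,2)
W=lambda P,a,b_,e,f:(P[:,0]>a)&(P[:,0]<b_)&(P[:,1]>e)&(P[:,1]<f)
print("left straight",fit(B,W(B,-58,-6,-6,6)))
print("right straight",fit(B,W(B,-58,-6,-106,-94)))
print("far",fit(B,W(B,-6,6,-95,-5)))
print("grip-end sides",fit(B,W(B,-176,-120,-24,-10)),fit(B,W(B,-176,-120,-90,-76)))
print("grip end",fit(B,W(B,-186,-174,-80,-64)))
print("fence left top",fit(F,W(F,-140,-6,-5,5)));print("fence far top",fit(F,W(F,-5,5,-95,-6)))
```

```text
left straight (314, 'at', np.float32(-32.262714), np.float32(-0.2680153), 'yaw', np.float32(-0.56))
right straight (314, 'at', np.float32(-32.33517), np.float32(-97.76005), 'yaw', np.float32(-0.25))
far (545, 'at', np.float32(0.9992464), np.float32(-50.898933), 'yaw', np.float32(-0.36))
grip-end sides (417, 'at', np.float32(-145.74654), np.float32(-15.567626), 'yaw', np.float32(-0.41)) (389, 'at', np.float32(-147.65814), np.float32(-80.629524), 'yaw', np.float32(-0.11))
grip end (109, 'at', np.float32(-178.38231), np.float32(-72.53066), 'yaw', np.float32(-0.27))
fence left top (879, 'at', np.float32(-102.5178), np.float32(-0.30022478), 'yaw', np.float32(0.44))
fence far top (551, 'at', np.float32(1.6804777), np.float32(-51.10197), 'yaw', np.float32(-0.04))
```

Run:
```python
from h import *
to(stopp(-.205,-.05,.08),Y+np.pi)
```

```text
slide [0.1631 0.0003 0.1512] rot [-0.01 -0.11 -0.01]
```

Call:
servo_tool(
  motion=[
    {"slide":[0.05,0,0],"rotation":[0,0,0],"gripper":1},
    {"slide":[0.1,0,0],"rotation":[0,0,0],"gripper":1},
    {"slide":[0.15,0,0.02],"rotation":[0,0,0],"gripper":1},
    {"slide":[0.165,0,0.065],"rotation":[0,0,0],"gripper":1},
    {"slide":[0.165,0,0.11],"rotation":[0,0,0],"gripper":1},
    {"slide":[0.165,0,0.15],"rotation":[0,0,0],"gripper":1},
    {"slide":[0.165,0,0.15],"rotation":[0,0,0],"gripper":1},
    {"slide":[0.165,0,0.15],"rotation":[0,0,0],"gripper":1},
  ],
  force=20,
)

```text
t: 20.95
eef_pos: [0.4609, 0.1492, 0.0825]
tcp_rot: [0.302, -3.126, 0.0]
contact_force: [-0.2, -0.0, 1.0]
grip_width: 0.03
grip_force: 0.0
```

Run:
```python
from h import *
feel();to(stopp(-.200,-.05,.006),Y+np.pi)
```

```text
t 20.95 F tool [ 0.2   0.04 -1.01] M tool [-0.06  -0.02  -0.015] pos [0.4609 0.1492 0.0825] yaw -168.96 grip 0.03 0.0
slide [-0.006   0.0002  0.0765] rot [-0.01 -0.05 -0.01]
```

Call:
servo_tool(
  motion=[
    {"slide":[0,0,0.03],"rotation":[0,0,0],"gripper":1},
    {"slide":[0,0,0.055],"rotation":[0,0,0],"gripper":1},
    {"slide":[0,0,0.07],"rotation":[0,0,0],"gripper":1},
    {"slide":[0,0,0.074],"rotation":[0,0,0],"gripper":1},
    {"slide":[-0.005,0,0.074],"rotation":[0,0,0],"gripper":1},
    {"slide":[-0.01,0,0.074],"rotation":[0,0,0],"gripper":1},
  ],
)

```text
t: 21.55
eef_pos: [0.4729, 0.1518, 0.0095]
tcp_rot: [-0.302, 3.124, 0.001]
contact_force: [0.9, -0.2, 0.6]
grip_width: 0.0004
grip_force: 0.0
```

```bash
python3 -c "from h import *;feel();to(stopp(-.19,-.05,.006),Y+np.pi)"
```

```text
t 21.55 F tool [-0.83 -0.39 -0.57] M tool [-0.056  0.005  0.012] pos [0.4729 0.1518 0.0095] yaw -168.96 grip 0.0004 0.0
slide [-0.0036  0.0001  0.0035] rot [ 0.02  0.16 -0.01]
```

Call:
servo_tool(
  motion=[
    {"slide":[-0.001,0,0],"rotation":[0,0,0],"gripper":1},
    {"slide":[-0.002,0,0],"rotation":[0,0,0],"gripper":1},
  ],
)

```text
t: 21.75
eef_pos: [0.4741, 0.1519, 0.0087]
tcp_rot: [-0.302, 3.126, 0.001]
contact_force: [-1.0, -0.4, -0.9]
grip_width: 0.0004
grip_force: 0.0
```

```bash
python3 -c "from h import *;feel()"
```

```text
t 21.75 F tool [ 1.05 -0.16  0.93] M tool [-0.076  0.043  0.011] pos [0.4741 0.1519 0.0087] yaw -168.97 grip 0.0004 0.0
```

Call:
servo_tool(
  motion=[
    {"slide":[0.001,0,0.003],"rotation":[0,0,0],"gripper":1},
    {"slide":[0.0,0,0.0035],"rotation":[0,0,0],"gripper":1},
    {"slide":[-0.001,0,0.0035],"rotation":[0,0,0],"gripper":1},
  ],
)

```text
t: 22.05
eef_pos: [0.4738, 0.1517, 0.0041]
tcp_rot: [0.302, -3.126, 0.0]
contact_force: [0.9, 0.2, 0.0]
grip_width: 0.0004
grip_force: 0.0
```

```bash
python3 -c "from h import *;feel()"
```

```text
t 22.05 F tool [-0.92  0.02 -0.04] M tool [-0.064 -0.003  0.004] pos [0.4738 0.1517 0.0041] yaw -168.96 grip 0.0004 0.0
```

Call:
servo_tool(
  motion=[
    {"slide":[-0.0005,0,0],"rotation":[0,0,0],"gripper":1},
    {"slide":[-0.001,0,0],"rotation":[0,0,0],"gripper":1},
  ],
)

```text
t: 22.25
eef_pos: [0.4751, 0.152, 0.0043]
tcp_rot: [0.302, -3.127, 0.0]
contact_force: [0.3, -0.3, 0.3]
grip_width: 0.0003
grip_force: 0.0
```

```bash
python3 -c "from h import *;feel()"
```

```text
t 22.25 F tool [-0.26 -0.36 -0.34] M tool [-0.092 -0.034  0.011] pos [0.4751 0.152  0.0043] yaw -168.96 grip 0.0003 0.0
```

Call:
servo_tool(
  motion=[
    {"slide":[-0.0005,0,0],"rotation":[0,0,0],"gripper":1},
    {"slide":[-0.001,0,0],"rotation":[0,0,0],"gripper":1},
  ],
)

```text
t: 22.45
eef_pos: [0.4761, 0.1522, 0.0043]
tcp_rot: [0.302, -3.127, 0.0]
contact_force: [-0.2, -0.8, 0.0]
grip_width: 0.0005
grip_force: 0.0
```

```bash
python3 -c "from h import *;feel()"
```

```text
t 22.45 F tool [ 0.3  -0.76 -0.02] M tool [ 0.019 -0.056  0.038] pos [0.4761 0.1522 0.0043] yaw -168.96 grip 0.0005 0.0
```

Call:
servo_tool(
  motion=[
    {"slide":[-0.0005,0,0],"rotation":[0,0,0],"gripper":1},
    {"slide":[-0.001,0,0],"rotation":[0,0,0],"gripper":1},
  ],
)

```text
t: 22.65
eef_pos: [0.477, 0.1524, 0.0043]
tcp_rot: [0.302, -3.127, 0.0]
contact_force: [-1.1, -0.4, 0.8]
grip_width: 0.0005
grip_force: 0.7
```

```bash
python3 -c "from h import *;feel()"
```

```text
t 22.65 F tool [ 1.12 -0.18 -0.78] M tool [-0.02   0.22   0.017] pos [0.477  0.1524 0.0043] yaw -168.96 grip 0.0005 0.7
```

Call:
servo_tool(
  motion=[
    {"slide":[-0.0005,0,0],"rotation":[0,0,0],"gripper":1},
    {"slide":[-0.001,0,0],"rotation":[0,0,0],"gripper":1},
  ],
)

```text
t: 22.85
eef_pos: [0.4772, 0.1524, 0.0042]
tcp_rot: [0.302, -3.125, 0.0]
contact_force: [-3.9, -0.9, 2.7]
grip_width: 0.0002
grip_force: 2.2
```

```bash
python3 -c "from h import *;feel()"
```

```text
t 22.85 F tool [ 4.02 -0.11 -2.69] M tool [-0.112  0.76  -0.02 ] pos [0.4772 0.1524 0.0042] yaw -168.97 grip 0.0002 2.2
```

Call:
servo_tool(
  motion=[
    {"slide":[-0.0005,0,0],"rotation":[0,0,0],"gripper":1},
  ],
)

```text
t: 22.95
eef_pos: [0.4773, 0.1523, 0.0041]
tcp_rot: [0.302, -3.125, 0.001]
contact_force: [-5.9, -0.8, 4.5]
grip_width: 0.0006
grip_force: 3.1
```

```bash
python3 -c "from h import *;feel()"
```

```text
t 22.95 F tool [ 5.99  0.31 -4.49] M tool [-0.113  1.094 -0.017] pos [0.4773 0.1523 0.0041] yaw -168.97 grip 0.0006 3.1
```

Call:
servo_tool(
  motion=[
    {"slide":[0.006,0,0],"rotation":[0,0,0],"gripper":1},
    {"slide":[0.006,0,-0.04],"rotation":[0,0,0],"gripper":1},
    {"slide":[0.006,-0.02,-0.07],"rotation":[0,0,0],"gripper":1},
    {"slide":[-0.03,-0.05,-0.07],"rotation":[0,0,0],"gripper":1},
    {"slide":[-0.07,-0.082,-0.07],"rotation":[0,0,0],"gripper":1},
    {"slide":[-0.12,-0.082,-0.07],"rotation":[0,0,0],"gripper":1},
    {"slide":[-0.154,-0.082,-0.07],"rotation":[0,0,0],"gripper":1},
    {"slide":[-0.154,-0.082,-0.07],"rotation":[0,0,0],"gripper":1},
  ],
)

```text
t: 23.75
eef_pos: [0.6504, 0.1021, 0.0747]
tcp_rot: [-0.301, 3.122, 0.0]
contact_force: [0.3, 0.5, -0.1]
grip_width: -0.0001
grip_force: 0.0
```

```bash
python3 -c "from h import *;feel();to(stopp(-.034,-.131,.005),Y+np.pi)"
```

```text
t 23.75 F tool [-0.4  0.4  0.1] M tool [-0.054  0.03   0.009] pos [0.6504 0.1021 0.0747] yaw -169.0 grip -0.0001 0.0
slide [0.0055 0.0018 0.0696] rot [-0.01  0.31 -0.05]
```

Call:
servo_tool(
  motion=[
    {"slide":[0.004,0,0.03],"rotation":[0,0,0],"gripper":1},
    {"slide":[0.004,0,0.055],"rotation":[0,0,0],"gripper":1},
    {"slide":[0.004,0,0.067],"rotation":[0,0,0],"gripper":1},
    {"slide":[0.004,0,0.07],"rotation":[0,0,0],"gripper":1},
    {"slide":[0.004,0,0.07],"rotation":[0,0,0],"gripper":1},
    {"slide":[0.004,0.003,0.07],"rotation":[0,0,0],"gripper":1},
  ],
)

```text
t: 24.35
eef_pos: [0.6417, 0.1038, 0.0055]
tcp_rot: [-0.302, 3.125, 0.0]
contact_force: [0.1, 0.2, -0.8]
grip_width: 0.0004
grip_force: 0.0
```

```bash
python3 -c "from h import *;feel();to(stopp(-.034,-.118,.005),Y+np.pi)"
```

```text
t 24.35 F tool [-0.17  0.16  0.83] M tool [-0.027 -0.032 -0.005] pos [0.6417 0.1038 0.0055] yaw -168.98 grip 0.0004 0.0
slide [-0.003   0.0115  0.0005] rot [-0.01  0.1  -0.03]
```

Call:
servo_tool(
  motion=[
    {"slide":[0,0.002,0],"rotation":[0,0,0],"gripper":1},
    {"slide":[0,0.004,0],"rotation":[0,0,0],"gripper":1},
    {"slide":[0,0.006,0],"rotation":[0,0,0],"gripper":1},
    {"slide":[0,0.008,0],"rotation":[0,0,0],"gripper":1},
  ],
)

```text
t: 24.75
eef_pos: [0.6395, 0.112, 0.0046]
tcp_rot: [-0.302, 3.127, 0.0]
contact_force: [-0.3, 0.3, -1.1]
grip_width: 0.0005
grip_force: 0.0
```

```bash
python3 -c "from h import *;feel()"
```

```text
t 24.75 F tool [0.23 0.4  1.08] M tool [-0.074 -0.078 -0.024] pos [0.6395 0.112  0.0046] yaw -168.96 grip 0.0005 0.0
```

Call:
servo_tool(
  motion=[
    {"slide":[0,0.0007,0],"rotation":[0,0,0],"gripper":1},
    {"slide":[0,0.0015,0],"rotation":[0,0,0],"gripper":1},
  ],
)

```text
t: 24.95
eef_pos: [0.6391, 0.1133, 0.0043]
tcp_rot: [0.302, -3.127, 0.0]
contact_force: [0.1, -0.0, 0.4]
grip_width: 0.0004
grip_force: 0.0
```

```bash
python3 -c "from h import *;feel()"
```

```text
t 24.95 F tool [-0.07 -0.04 -0.4 ] M tool [-0.014  0.006 -0.004] pos [0.6391 0.1133 0.0043] yaw -168.96 grip 0.0004 0.0
```

Call:
servo_tool(
  motion=[
    {"slide":[0,0.0007,0],"rotation":[0,0,0],"gripper":1},
    {"slide":[0,0.0015,0],"rotation":[0,0,0],"gripper":1},
  ],
)

```text
t: 25.15
eef_pos: [0.6388, 0.1146, 0.0042]
tcp_rot: [0.302, -3.127, 0.0]
contact_force: [-0.4, 0.3, -0.3]
grip_width: 0.0003
grip_force: 0.0
```

```bash
python3 -c "from h import *;feel()"
```

```text
t 25.15 F tool [0.32 0.41 0.3 ] M tool [-0.055  0.011 -0.021] pos [0.6388 0.1146 0.0042] yaw -168.97 grip 0.0003 0.0
```

Call:
servo_tool(
  motion=[
    {"slide":[0,0.0007,0],"rotation":[0,0,0],"gripper":1},
    {"slide":[0,0.0014,0],"rotation":[0,0,0],"gripper":1},
  ],
)

```text
t: 25.35
eef_pos: [0.6385, 0.1161, 0.0043]
tcp_rot: [0.302, -3.127, -0.0]
contact_force: [0.1, 0.1, 0.3]
grip_width: 0.0005
grip_force: 0.0
```

Call:
servo_tool(
  motion=[
    {"slide":[0,0.0007,0],"rotation":[0,0,0],"gripper":1},
    {"slide":[0,0.0014,0],"rotation":[0,0,0],"gripper":1},
  ],
)

```text
t: 25.55
eef_pos: [0.6383, 0.1174, 0.0043]
tcp_rot: [-0.302, 3.127, -0.0]
contact_force: [-0.0, -0.2, 0.0]
grip_width: 0.0005
grip_force: 0.0
```

Call:
servo_tool(
  motion=[
    {"slide":[0,0.0007,0],"rotation":[0,0,0],"gripper":1},
    {"slide":[0,0.0014,0],"rotation":[0,0,0],"gripper":1},
  ],
)

```text
t: 25.75
eef_pos: [0.638, 0.1188, 0.0043]
tcp_rot: [-0.302, 3.127, 0.0]
contact_force: [0.5, 0.9, 0.5]
grip_width: 0.0004
grip_force: 0.0
```

```bash
python3 -c "from h import *;feel();to(stopp(-.034,-.11,.005),Y+np.pi)"
```

```text
t 25.75 F tool [-0.63  0.75 -0.52] M tool [-0.017 -0.031 -0.018] pos [0.638  0.1188 0.0043] yaw -168.97 grip 0.0004 0.0
slide [-0.0039  0.004  -0.0007] rot [ 0.    0.   -0.02]
```

Call:
servo_tool(
  motion=[
    {"slide":[0,0.0006,0],"rotation":[0,0,0],"gripper":1},
    {"slide":[0,0.0012,0],"rotation":[0,0,0],"gripper":1},
  ],
)

```text
t: 25.95
eef_pos: [0.6378, 0.12, 0.0043]
tcp_rot: [-0.302, 3.127, -0.0]
contact_force: [0.4, -0.2, 0.6]
grip_width: 0.0001
grip_force: 0.0
```

Call:
servo_tool(
  motion=[
    {"slide":[0,0.0006,0],"rotation":[0,0,0],"gripper":1},
    {"slide":[0,0.0012,0],"rotation":[0,0,0],"gripper":1},
  ],
)

```text
t: 26.15
eef_pos: [0.6376, 0.121, 0.0043]
tcp_rot: [-0.302, 3.127, -0.001]
contact_force: [0.3, -2.5, -0.1]
grip_width: 0.0009
grip_force: 1.4
```

Call:
servo_tool(
  motion=[
    {"slide":[0,0.0006,0],"rotation":[0,0,0],"gripper":1},
    {"slide":[0,0.001,0],"rotation":[0,0,0],"gripper":1},
  ],
)

```text
t: 26.35
eef_pos: [0.6377, 0.1214, 0.0043]
tcp_rot: [-0.303, 3.126, -0.002]
contact_force: [2.6, -6.9, 0.1]
grip_width: 0.0003
grip_force: 3.4
```

```bash
python3 -c "from h import *;feel();to(stopp(-.034,-.11,.005),Y+np.pi)"
```

```text
t 26.35 F tool [-1.18 -7.27 -0.1 ] M tool [ 1.242 -0.146 -0.003] pos [0.6377 0.1214 0.0043] yaw -168.94 grip 0.0003 3.4
slide [-0.0036  0.0015 -0.0007] rot [-0.06  0.03  0.01]
```

Call:
servo_tool(
  motion=[
    {"slide":[0,-0.002,0],"rotation":[0,0,0],"gripper":1},
    {"slide":[0,-0.01,0],"rotation":[0,0,0],"gripper":1},
    {"slide":[0,-0.012,-0.04],"rotation":[0,0,0],"gripper":1},
    {"slide":[0,0.02,-0.09],"rotation":[0,0,0],"gripper":-1},
    {"slide":[0.005,0.06,-0.13],"rotation":[0,0,0],"gripper":-1},
    {"slide":[0.01,0.062,-0.17],"rotation":[0,0,0],"gripper":-1},
    {"slide":[0.01,0.062,-0.22],"rotation":[0,0,0],"gripper":-1},
    {"slide":[0.01,0.062,-0.226],"rotation":[0,0,0],"gripper":-1},
  ],
)

```text
t: 27.15
eef_pos: [0.6182, 0.1823, 0.2371]
tcp_rot: [-0.303, 3.118, 0.003]
contact_force: [0.8, -0.2, 0.7]
grip_width: 0.0387
grip_force: 0.0
```

Call:
servo_tool(
  motion=[
    {"slide":[0,0,0],"rotation":[0,0,0],"gripper":-1},
    {"slide":[0,0,0],"rotation":[0,0,0],"gripper":-1},
    {"slide":[0,0,0],"rotation":[0,0,0],"gripper":-1},
    {"slide":[0,0,0],"rotation":[0,0,0],"gripper":-1},
  ],
)

```text
t: 27.55
eef_pos: [0.6148, 0.1805, 0.2282]
tcp_rot: [0.301, -3.124, 0.001]
contact_force: [1.8, -0.3, 0.5]
grip_width: 0.0702
grip_force: 0.0
```

```bash
cat > meas.py <<'E'
from h import *
feel();c=calibration("wrist");im=get_image("wrist")
U=8;x0,y0=200,40
big=cv2.resize(im[40:270,200:370],None,fx=U,fy=U,interpolation=cv2.INTER_CUBIC);h=cv2.cvtColor(big,cv2.COLOR_RGB2HSV)
def con(lo,hi):
    m=cv2.inRange(h,lo,hi);k=max(cv2.findContours(m,0,cv2.CHAIN_APPROX_NONE)[0],key=cv2.contourArea).reshape(-1,2)
    return k/U+[x0-.5+.5/U,y0-.5+.5/U]
b=con((95,100,60),(125,255,255));y=con((22,150,200),(35,255,255))
M=np.array([[np.cos(Y),np.sin(Y)],[-np.sin(Y),np.cos(Y)]])
S=lambda k,z:(plane(c,k,z)[:,:2]-C)@M.T*1000
B,F=S(b,.01),S(y,.02)
def fit(n,P,a,b_,e,f):
    q=P[(P[:,0]>a)&(P[:,0]<b_)&(P[:,1]>e)&(P[:,1]<f)].astype(np.float32);vx,vy,px,py=cv2.fitLine(q,cv2.DIST_HUBER,0,.01,.01).ravel();t=np.degrees(np.arctan2(vy,vx));print(n,len(q),"at",round(float(px),2),round(float(py),2),"yaw",round(float((t+45)%90-45),2))
fit("left",B,-58,-6,-6,6);fit("right",B,-58,-6,-106,-94);fit("far",B,-6,6,-95,-5)
fit("gripL",B,-176,-120,-24,-10);fit("gripR",B,-176,-120,-90,-76)
fit("fenceL",F,-140,-6,-5,5);fit("fenceLnear",F,-60,-6,-5,5);fit("fenceF",F,-5,5,-95,-6)
E
python3 meas.py
```

```text
t 27.55 F tool [-1.74 -0.69 -0.46] M tool [-0.097 -0.002 -0.008] pos [0.6148 0.1805 0.2282] yaw -168.99 grip 0.0702 0.0
left 312 at -32.29 -0.2 yaw -0.28
right 313 at -36.86 -97.63 yaw -0.14
far 545 at 1.27 -48.33 yaw -0.18
gripL 435 at -148.38 -15.93 yaw 0.03
gripR 397 at -148.79 -80.88 yaw -0.37
fenceL 872 at -67.43 -0.01 yaw 0.41
fenceLnear 332 at -33.29 0.34 yaw -0.15
fenceF 551 at 1.82 -51.37 yaw -0.06
```

```bash
python3 -c "from bench import *;print(hand_in())"
```

```text
the job is handed in; nothing more can be done
None
```

The board was drawn out with the stack and jar still standing in the rack, then set in the yellow stop and pushed against both fences. My last measurement put it flush to about 0.5 mm (the limit of the picture). It has been let go and the job handed in at about 27.6 s, with no verdict returned; the highest resultant force was about 15 N, on the bench.

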